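Lift the grit basket out of the strainer pot with the strainer hook

TASK

The produce washer's strainer pot stands open for cleaning: take the strainer hook from the tool rack, feel for the bent wire handle of the grit basket deep inside the pot, hook it and gently draw the basket out of its tight rubber seat without spilling the grit. Set the basket down softly, upright in the steel pan, unhook it, and hang the hook back in its own slot in the rack. Never force anything (20 N from the hook spoils the handle), keep the fingers off the dirty basket, and leave the other things as they are.

Things in the scene. Friction and masses are not known exactly. Their poses are not given: they have to be found in the camera images.
- pot: Grey cast strainer pot, fixed, 155 mm tall, cover off: upright round bore, 72 mm across, its floor 22 mm above the bench. Outside 92 mm across, foot plate 125 mm square, four bolt lugs at the rim (out to 71 mm from the axis, not above the rim), two pipe stubs along its y axis (to 90 mm, below the rim). Origin on the bore's axis at bench level, z up.
- pot_mouth (a point): Centre of the pot's mouth, level with its rim, 155 mm above the bench.
- basket: Perforated steel cup, 67 mm across (bead 69), 38 mm tall, packed with grit to 26 mm, about 0.2 kg, on the floor of the bore, wire handle above it. Origin: centre of its underside, z up. A rubber lip in the lowest 11 mm of the bore grips its foot: it takes 6 to 15 N, weight included, to draw it up 12 mm, then only its weight. Hung by its bent handle it tilts up to 16 degrees and levels when set down.
- basket_rim (a point): Point on the basket's axis, 40 mm above its origin, between the two feet (62 mm apart along the basket's y) of its welded handle: one stiff arch of 3.2 mm wire, crown 34 mm from this point in the basket's x-z plane, nearly flat for 14 mm either side. It has been bent: it leans up to 26 degrees to -x or to +x, so the crown lies up to 15 mm off the axis. The lean is not measured: feel or look.
- hook: Strainer hook, upright, 165 mm, 0.15 kg: 5 mm round rod with a J foot. Origin: foot of the J on the rod's axis; z up. The J points to +x: its point's centre line is 11 mm from the rod's axis, top 14 mm above the origin, bottom bar 5 mm thick, gap to the rod 6 mm. Stop collar 32 mm across, underside at 96 mm. Flat black handle from 100 to 165 mm, 14 mm along x, 26 mm along y.
- hook_grip (a point): Middle of the hook's handle, 134 mm above the hook's origin: the place to grip, across the 14 mm (jaws closing along the hook's x axis, the way the J points; gripped so, the hook does not pivot between the jaws). Same axes as the hook.
- hook_collar (a point): Centre of the underside of the hook's collar. It lies on rack_slot when the hook hangs home in the rack.
- rack: Fixed steel tool rack: a slotted plate 200 by 90 mm (x by y), its top 112 mm above the bench, on two end legs. Origin at bench level under the plate's centre. A paring knife hangs 85 mm and a sharpening steel 140 mm to the +x side of the hook.
- rack_slot (a point): Where the hook's rod and collar belong, on the top face of the rack's plate. The slot reaches from 7 mm behind (-x) to 19 mm ahead (+x) of this point and 7 mm to either side (y), cut right through; the hook hangs in it with its J pointing to the rack's +x. Axes as the rack.
- pan: Fixed rectangular steel pan, 170 by 156 mm (x by y), 65 mm deep, walls and floor 3 mm. Origin: centre of its underside on the bench.
- cover: The pot's grey cast cover, 120 mm across, 26 mm high, lying on the bench. To be left alone. Origin: centre of its underside.
- gasket: Black rubber ring, 90 mm across, 6 mm thick, lying on the bench. To be left alone. Origin: centre of its underside.
- mushroom: A mushroom cap, 58 mm across, 36 mm high, on the bench. To be left alone. Origin: centre of its underside.
- paring_knife: Paring knife hanging upright in the rack's middle slot, top of its black handle 178 mm above the bench. To be left alone. Origin on the rack plate's top face, on the handle's axis.
- sharpening_steel: Sharpening steel hanging upright in the rack's end slot, top of its wooden handle 175 mm above the bench. To be left alone. Origin on the rack plate's top face, on its axis.

How it is judged:
On the way, in this order (a step that is already met when the one before it is completed fails the run):
1. the basket hangs on the hook, wholly above the pot's rim (height (world z) of basket above 0.157 m and contact force between hook and basket above 0.5 N), for 0.2 s.
2. the basket stands upright on the floor of the pan and the hook is off it (x of basket in the frame of pan between -0.06 and 0.06 m and y of basket in the frame of pan between -0.055 and 0.055 m and height (world z) of basket below 0.02 m and angle between basket's own z axis and vertical below 0.15 rad and linear speed of basket below 0.03 m/s and contact force between hook and basket below 0.1 N), for 0.2 s.
At the end, for the whole second after the job is handed in: The basket stands upright (within 9 degrees) and at rest on the floor of the pan, and the hook hangs upright (within 7 degrees) in its own slot, the collar's underside within 12 mm of rack_slot (x of basket in the frame of pan between -0.06 and 0.06 m and y of basket in the frame of pan between -0.055 and 0.055 m and height (world z) of basket below 0.02 m and angle between basket's own z axis and vertical below 0.15 rad and linear speed of basket below 0.03 m/s and distance between hook_collar and rack_slot below 0.012 m and angle between hook's own z axis and vertical below 0.12 rad); the robot touches nothing.
It fails at once if the hook bears on the basket, its handle or the pot with more than 20 N (contact force between hook and basket above 20 N or contact force between hook and pot above 20 N).
It fails at once if the fingers touch the basket or its handle (contact force between the fingers and basket above 0.5 N).
It fails at once if the basket tips more than 34 degrees (grit spills) (angle between basket's own z axis and vertical above 0.6 rad).
It fails at once if the basket hits the pan harder than 30 N (dropped) (contact force between basket and pan above 30 N).
It fails at once if a bystander is moved more than 30 mm (distance of any of cover, gasket, mushroom, paring_knife, sharpening_steel from where it was at the start of the episode above 0.03 m).
It also fails if it takes over 72 s, if anything falls off the work surface, if the arm or the gripper's body presses on something with over 40 N, if the wrist force passes 120 N, or if a joint passes its speed limit or range.

ROBOT

A 6-joint arm with a two-finger parallel gripper is mounted at the origin on the work surface. World frame = base frame: x ahead of the robot, y to its left, z up, the work surface at z = 0. Lengths are in m, angles in rad, forces in N, time in s.
With the tool pointing down it reaches from about 0.35 to 0.95 m from the base axis. Payload 17.4 kg.
Tool frame: the origin (TCP) lies midway between the tips of the shut fingers; the grasp point (between the pads) lies 19 mm behind it (arm.grip_depth is the distance from the TCP to the grasp point, in m); z points along the fingers, y is the line along which they close (so a half turn about z gives the same grasp; the last joint's range is limited). The gripper opens to 93 mm and grips with 3 to 60 N. Pads are 15 mm wide; open, the fingers measure 128 mm over their backs; the gripper's body (75 mm by 188 mm) begins 65 mm behind the grasp point.
Start: joints at [1.206, 0.116, 1.442, -0, 1.584, -0.038], TCP at [0.217, 0.639, 0.219] pointing down, gripper open.
Joint ranges: [-2.83, 2.83], [-0.83, 2.19], [0.07, 2.5], [-1.14, 4.28], [0.01, 3], [-2.97, 2.97]. Speed limits (rad/s): [1.89, 1.89, 2.22, 3.14, 3.14, 3.14].

INTERFACE

Orientations are given as a unit quaternion [x, y, z, w].
In Python, from workcell import arm gives the robot as it stands.
- The arm moves only by the tool drive_tool, never from a script. Its argument "rows" is a list of rows, each an object with "linear": the shift along the tool's x, y, z in mm, a list of three; "delta_rot": the turn, a rotation vector about the tool's x, y, z in rad, a list of three; "gripper": the opening, from -1 (shut) to 1 (fully open). In form: [{"linear": [x, y, z], "delta_rot": [ax, ay, az], "gripper": gripper}, ...]. A call has 1 to 5 rows; each row is the pose to reach, as a shift and turn from the pose commanded when the call began, along the tool's axes at that moment; what a row does not reach only later rows make up. A row lasts 1/10 s, in which the tool goes at most 50 mm and 8.59 degrees, less where a joint would pass 70% of its speed; a pose out of reach is approached as far as the arm can. A call with a gripper value outside its range is refused whole. The fingers move at their own pace and stop on an object; "force" is the grip in N (left out, the last holds). Time passes only in rows, so rows that repeat a pose let the fingers close. It gives the time, the measured TCP pose, the force, the opening and the grip force at its end, in the units of the state.
- arm.get_obs(): the state, without advancing time (a new reading comes with each control period).
- arm.capture(name): name is "scene" or "side" or "wrist"; returns the picture (480x640x3 uint8, blue, green, red); there is no depth.
- arm.calibration(name): a dict with "fx", "fy", "cx", "cy" (pixels), "distortion" ([k1, k2, p1, p2, k3] as OpenCV has them; the pictures are not rectified), "rvec" (rotation vector, rad) and "tvec" (3), from world to camera coordinates, as OpenCV has them. Camera axes: x right, y down, z forward; pixel columns grow to the right and rows downward; lengths in m; the calibration is good to about 2 mm. A picture is of the moment at which its call begins: read the wrist's pose just before it. calibration takes no time and is no camera call; for the wrist camera it gives the pose at the moment of the call.
- arm.close_job(): hands the job in; it is judged then, once.
The state is a dict: "time_s": time; "q": joint angles; "dq": joint speeds; "joint_torque": joint torques, N m; "eef_pos": TCP position; "tcp_rot": TCP orientation; "ft_force": force on the tool from outside, world axes, zero at the start; "moment": the same for the moment, N m; "opening": opening from 0.0 (shut) to 1.0 (fully open); "grip_force": force on a finger pad.
Only numpy, scipy, OpenCV 4.12 (cv2) and the standard library are available. Lean on these libraries where they do the work, as an engineer would, in place of code of your own. Each camera call takes 0.05 s, during which the arm holds its last target. There are 200 camera calls.

## Working session

There is one attempt and no reset: what is moved stays moved. The work goes in short steps, Python scripts to look and compute and a tool call to move; the robot and the scene stay as the last step left them, time stands still between calls to the robot, and variables do not carry over. Pictures are saved under pics/ and viewed, at most 10 in all, crops included, and the job is handed in when it is done.

Besides the shell and the picture viewer there is one more tool, called after "Request:" by a JSON object that holds its "api" and its "payload". drive_tool: Moves the arm, as the interface text tells. Its arguments: {"type":"object","properties":{"rows":{"type":"array"},"force":{"type":"number"}},"required":["rows"]}

```bash
mkdir -p pics; ls
cat > h.py <<'E'
import numpy as np, cv2, json
from scipy.spatial.transform import Rotation as R
from workcell import arm
def ray(c,uv):
    K=np.array([[c['fx'],0,c['cx']],[0,c['fy'],c['cy']],[0,0,1]]);D=np.array(c['distortion'])
    p=cv2.undistortPoints(np.array([[uv]],float),K,D)[0,0]
    Rm=cv2.Rodrigues(np.array(c['rvec'],float))[0]; t=np.array(c['tvec'],float)
    return -Rm.T@t, Rm.T@np.array([p[0],p[1],1])
def plane(c,uv,z):
    o,d=ray(c,uv); return o+d*(z-o[2])/d[2]
def proj(c,P):
    K=np.array([[c['fx'],0,c['cx']],[0,c['fy'],c['cy']],[0,0,1]]);D=np.array(c['distortion'])
    return cv2.projectPoints(np.array(P,float).reshape(-1,1,3),np.array(c['rvec'],float),np.array(c['tvec'],float),K,D)[0][:,0]
def tri(c1,u1,c2,u2):
    o1,d1=ray(c1,u1);o2,d2=ray(c2,u2)
    A=np.c_[d1,-d2]; s=np.linalg.lstsq(A,o2-o1,rcond=None)[0]
    a=o1+d1*s[0];b=o2+d2*s[1]; return (a+b)/2,np.linalg.norm(a-b)
E
python3 - <<'E'
from h import *
for n in ("scene","side","wrist"):
    c=arm.calibration(n); im=arm.capture(n); cv2.imwrite(f"pics/{n}0.png",im)
    o,_=ray(c,(320,240)); print(n,c['fx'],o.round(3),plane(c,(320,240),0).round(3))
print(arm.get_obs())
E
```

```text
pics
scene 544.3044748003118 [ 0.874 -0.351  0.98 ] [0.495 0.039 0.   ]
side 596.3917326779933 [0.228 0.949 0.813] [ 0.59  -0.218  0.   ]
wrist 334.01814232119943 [0.137 0.667 0.384] [0.252 0.622 0.   ]
{'time_s': 0.15, 'q': array([ 1.20619050e+00,  1.16346137e-01,  1.44206219e+00, -1.81192039e-05,
        1.58398641e+00, -3.78021446e-02]), 'dq': array([-0.00030671, -0.00263681, -0.0014427 , -0.000247  ,  0.00146774,
       -0.00121324]), 'joint_torque': array([ 2.32942235e-03, -7.21767282e+01, -6.22950482e+01,  7.79854925e-02,
        2.24640768e-02, -7.96312520e-05]), 'eef_pos': array([0.21665322, 0.63914193, 0.21812558]), 'tcp_rot': array([ 1.62675771e-01,  9.86679498e-01, -3.94764474e-04, -7.12722923e-05]), 'ft_force': array([-0.35802628, -0.96979029, -0.60053694]), 'moment': array([ 0.02054489, -0.0027793 ,  0.02545557]), 'grip_force': 0.0, 'opening': 0.9979453393762981}
```

View pics/scene0.png

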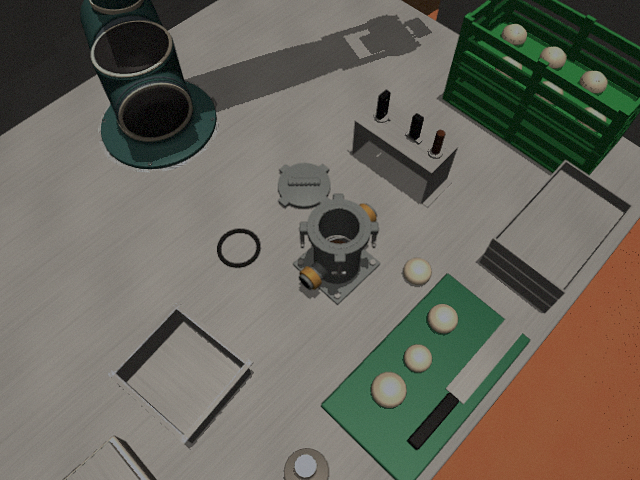

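View pics/side0.png

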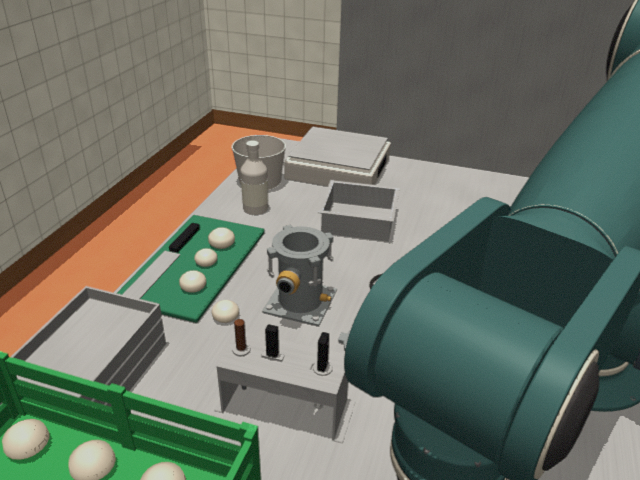

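The scene view shows the hook at (383,104), knife at (416,125), steel at (438,143), pot mouth at about (340,226) and pan at about (182,372). The side view shows the hook at (323,352), knife at (272,341) and pot mouth at (302,243). Next I enlarge these areas to measure them.

Run:
```python
from h import *
s=cv2.imread("pics/scene0.png");d=cv2.imread("pics/side0.png")
def crop(im,x,y,w=100,h=75): return cv2.resize(im[y:y+h,x:x+w],(400,300),interpolation=cv2.INTER_CUBIC)
m=np.vstack([np.hstack([crop(s,350,80,120,90),crop(s,290,180,120,90)]),np.hstack([crop(d,210,310,140,105),crop(d,250,215,100,75)])])
m=np.clip(m.astype(float)*1.6,0,255).astype(np.uint8)
cv2.imwrite("pics/m0.png",m)
S=arm.calibration("scene");D=arm.calibration("side")
def comps(im,x0,y0,x1,y1):
    mk=((im.max(2)<45)).astype(np.uint8); r=np.zeros_like(mk); r[y0:y1,x0:x1]=mk[y0:y1,x0:x1]
    n,l,st,c=cv2.connectedComponentsWithStats(r)
    for i in range(1,n):
        if st[i,4]>30: print(st[i],c[i].round(1))
comps(s,360,80,450,150);print();comps(d,225,315,345,375)
print("pan corners rim z.065",[plane(S,u,.065)[:2].round(3).tolist() for u in [(178,311),(252,368),(190,443),(113,377)]])
print("pot mouth",plane(S,(340,226),.155),plane(D,(302,243),.155))
print("rack",[plane(S,u,.112)[:2].round(3).tolist() for u in [(355,120),(457,150),(427,170)]])
```

```text
[443  80   7  23 105] [446.8  92.1]
[376  90  14  30 271] [382.7 104.5]
[406 114  18  30 274] [415.6 127.3]
[360 125  36  25 327] [372.4 139.3]
[432 133  12  17 127] [437.3 142. ]

[240 325   6  25  67] [242.6 338.8]
[266 325  12  32 342] [271.7 340.6]
[318 333  11  39 335] [322.6 352. ]
pan corners rim z.065 [[0.441, -0.27], [0.613, -0.246], [0.633, -0.4], [0.456, -0.425]]
pot mouth [0.56048279 0.02243442 0.155     ] [0.55091553 0.02685279 0.155     ]
rack [[0.39, 0.251], [0.59, 0.338], [0.578, 0.256]]
```

View pics/m0.png

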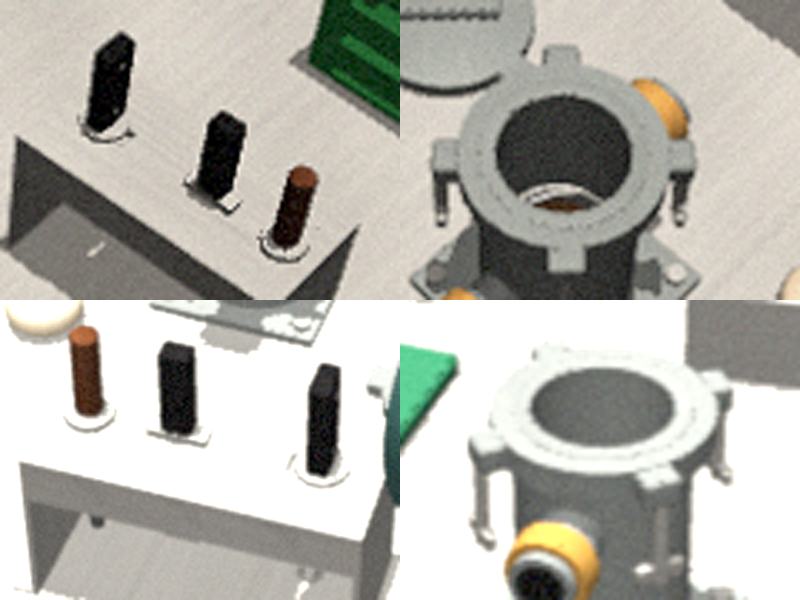

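Run:
```python
from h import *
S=arm.calibration("scene");D=arm.calibration("side")
print("hook handle",tri(S,(382.7,104.5),D,(322.6,352)))
print("knife",tri(S,(415.6,127.3),D,(271.7,340.6)))
print("steel top",tri(S,(440.6,131.9),D,(239,322.6)))
print("pot",tri(S,(339.6,226.5),D,(300.8,242.3)))
print("stubs",plane(S,(368,213),.07),plane(S,(311,278),.07))
print("pan far walls", [plane(S,u,.065)[:2].round(3).tolist() for u in [(178,311),(252,368),(190,443),(113,377)]])
# pot centre estimate by rim fit
s=cv2.imread("pics/scene0.png")
c=arm.calibration("wrist"); o=arm.get_obs(); Rt=R.from_quat(o['tcp_rot']).as_matrix()
cp,cd=ray(c,(320,240)); print("cam in tool",Rt.T@(cp-o['eef_pos']),Rt.T@cd, "tool axes",Rt.round(3).tolist())
```

```text
hook handle (array([0.42182773, 0.29605831, 0.14857648]), np.float64(0.000801791599594233))
knife (array([0.50748942, 0.29734921, 0.14730349]), np.float64(0.0013395054539155735))
steel top (array([0.5608054 , 0.30199796, 0.17379603]), np.float64(0.0009590223601018113))
pot (array([0.55738389, 0.02195672, 0.15164728]), np.float64(0.0042603659530694015))
stubs [0.54705831 0.12119743 0.07      ] [ 0.56649787 -0.05723312  0.07      ]
pan far walls [[0.441, -0.27], [0.613, -0.246], [0.633, -0.4], [0.456, -0.425]]
cam in tool [ 0.08470547  0.00078156 -0.16547968] [-0.30718169 -0.01269001  0.9516415 ] tool axes [[-0.947, 0.321, -0.0], [0.321, 0.947, -0.001], [0.0, -0.001, -1.0]]
```

View pics/wrist0.png

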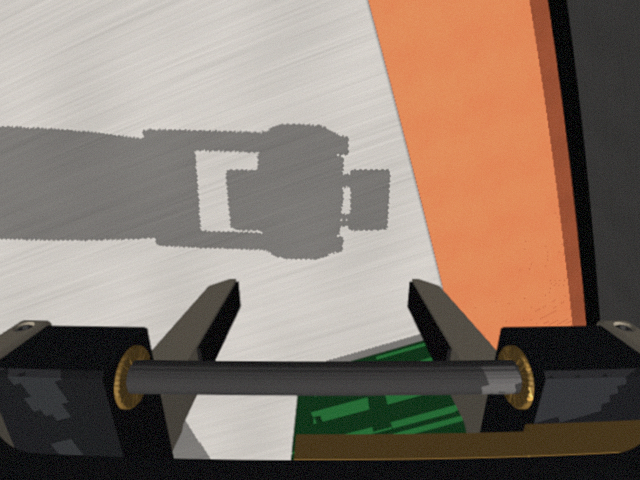

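The wrist view shows the open fingers at (225,290) and (425,290) with nothing of interest between them. The hook handle measures z=0.149 where 0.150 is expected, so that fix is good. I'll go over the pot for a look down the bore.

Request:
{"api": "drive_tool", "payload": {"rows": [{"linear": [0,0,-40],"delta_rot": [0,0,0.14],"gripper": 0},{"linear": [0,0,-80],"delta_rot": [0,0,0.28],"gripper": 0},{"linear": [0,0,-80],"delta_rot": [0,0,0.42],"gripper": 0},{"linear": [0,0,-80],"delta_rot": [0,0,0.56],"gripper": 0},{"linear": [0,0,-80],"delta_rot": [0,0,0.7],"gripper": 0}]}}

```text
time_s: 0.65
eef_pos: [0.2167, 0.6393, 0.2986]
tcp_rot: [0.494, 0.87, -0.0, -0.0]
ft_force: [0.4, 0.2, -1.4]
opening: 0.618
grip_force: 0.0
```

Request:
{"api": "drive_tool", "payload": {"rows": [{"linear": [0,0,0],"delta_rot": [0,0,0.14],"gripper": 0},{"linear": [0,0,0],"delta_rot": [0,0,0.28],"gripper": 0},{"linear": [0,0,0],"delta_rot": [0,0,0.42],"gripper": 0},{"linear": [0,0,0],"delta_rot": [0,0,0.51],"gripper": 0},{"linear": [0,0,0],"delta_rot": [0,0,0.51],"gripper": 0}]}}

```text
time_s: 1.15
eef_pos: [0.2167, 0.6392, 0.2984]
tcp_rot: [0.696, 0.719, -0.0, 0.0]
ft_force: [-0.2, -1.2, 0.6]
opening: 0.499
grip_force: 0.0
```

Request:
{"api": "drive_tool", "payload": {"rows": [{"linear": [-43,22,0],"delta_rot": [0,0,0],"gripper": 0},{"linear": [-86,45,0],"delta_rot": [0,0,0],"gripper": 0},{"linear": [-129,67,0],"delta_rot": [0,0,0],"gripper": 0},{"linear": [-172,90,0],"delta_rot": [0,0,0],"gripper": 0},{"linear": [-215,112,0],"delta_rot": [0,0,0],"gripper": 0}]}}

```text
time_s: 1.65
eef_pos: [0.3364, 0.4264, 0.2986]
tcp_rot: [0.694, 0.72, 0.0, 0.0]
ft_force: [1.1, 0.4, -0.5]
opening: 0.498
grip_force: 0.0
```

Request:
{"api": "drive_tool", "payload": {"rows": [{"linear": [-43,22,0],"delta_rot": [0,0,0],"gripper": 0},{"linear": [-86,45,0],"delta_rot": [0,0,0],"gripper": 0},{"linear": [-129,67,0],"delta_rot": [0,0,0],"gripper": 0},{"linear": [-172,90,0],"delta_rot": [0,0,0],"gripper": 0},{"linear": [-215,112,0],"delta_rot": [0,0,0],"gripper": 0}]}}

```text
time_s: 2.15
eef_pos: [0.4557, 0.2153, 0.2988]
tcp_rot: [0.694, 0.72, 0.0, 0.0]
ft_force: [0.1, 0.4, 0.8]
opening: 0.504
grip_force: 0.0
```

Request:
{"api": "drive_tool", "payload": {"rows": [{"linear": [-43,22,0],"delta_rot": [0,0,0],"gripper": 0},{"linear": [-86,45,0],"delta_rot": [0,0,0],"gripper": 0},{"linear": [-129,67,0],"delta_rot": [0,0,0],"gripper": 0},{"linear": [-172,94,0],"delta_rot": [0,0,0],"gripper": 0},{"linear": [-179,94,0],"delta_rot": [0,0,0],"gripper": 0}]}}

```text
time_s: 2.65
eef_pos: [0.5569, 0.0377, 0.2977]
tcp_rot: [0.695, 0.719, -0.001, -0.0]
ft_force: [-0.3, 0.3, 0.5]
opening: 0.498
grip_force: 0.0
```

Run:
```python
from h import *
c=arm.calibration("wrist"); im=arm.capture("wrist"); cv2.imwrite("pics/w1.png",im); json.dump({k:np.array(v).tolist() for k,v in c.items()},open("w1.json","w"))
print(proj(c,[[.557,.022,.155],[.557,.022,.095]]))
cr=im[100:400,120:520]; cv2.imwrite("pics/w1c.png",np.clip(cv2.resize(cr,(800,600),interpolation=cv2.INTER_CUBIC)*1.8,0,255).astype(np.uint8))
```

```text
[[323.18551833 240.93536701]
 [323.36124548 224.52464263]]
```

View pics/w1c.png

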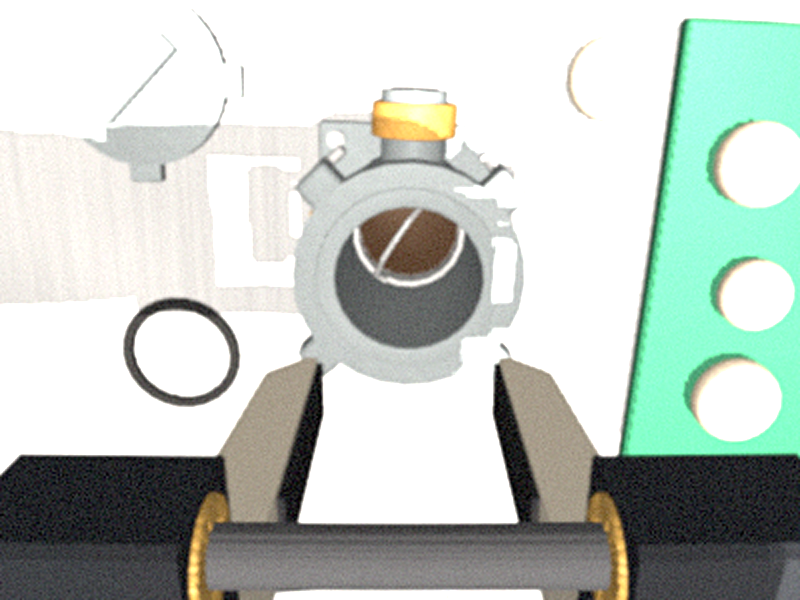

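The handle wire runs diagonally in the bore, from a foot at crop (377,275) to (418,210). The bead ring centre is at about (409,232), and the far half is hidden by the rim. I'll tilt the camera upright over the bore to see the whole arch.

Request:
{"api": "drive_tool", "payload": {"rows": [{"linear": [-15,0,0],"delta_rot": [0,0.1,0],"gripper": 0},{"linear": [-30,0,0],"delta_rot": [0,0.2,0],"gripper": 0},{"linear": [-45,0,0],"delta_rot": [0,0.31,0],"gripper": 0},{"linear": [-45,0,0],"delta_rot": [0,0.31,0],"gripper": 0},{"linear": [-45,0,0],"delta_rot": [0,0.31,0],"gripper": 0}]}}

```text
time_s: 3.2
eef_pos: [0.5565, -0.0035, 0.2986]
tcp_rot: [0.687, 0.711, 0.107, -0.111]
ft_force: [-0.3, 0.5, 0.1]
opening: 0.505
grip_force: 0.0
```

Run:
```python
from h import *
c=arm.calibration("wrist"); im=arm.capture("wrist"); cv2.imwrite("pics/w2.png",im); json.dump({k:np.array(v).tolist() for k,v in c.items()},open("w2.json","w"))
p=proj(c,[[.557,.022,.155],[.557,.022,.062]]);print(p, ray(c,(320,240)))
u,v=p[0].astype(int); u0,v0=u-60,v-45; print(u0,v0)
cr=im[v0:v0+90,u0:u0+120]; cv2.imwrite("pics/w2c.png",np.clip(cv2.resize(cr,(800,600),interpolation=cv2.INTER_CUBIC)*1.8,0,255).astype(np.uint8))
```

```text
[[324.92630691 244.01452374]
 [324.70663854 242.7565442 ]] (array([0.55583578, 0.02752447, 0.48199016]), array([-0.01159779, -0.00539668, -0.99998977]))
264 199
```

View pics/w2c.png

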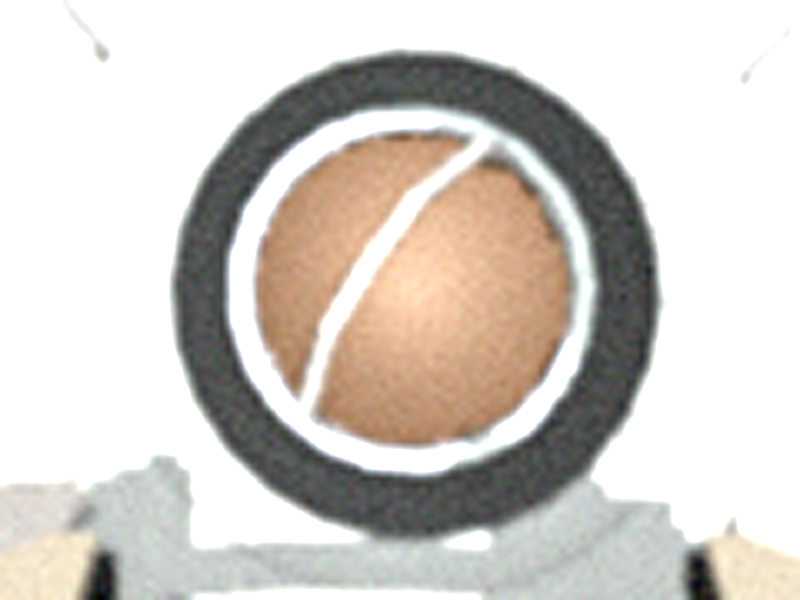

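The view down the bore is clear. The bore circle is centred at crop (415,295) and the bead at (412,290). The feet are at (303,412) and (490,140), and the flat crown runs from (325,330) to (410,200).

Run:
```python
from h import *
c=json.load(open("w2.json"))
f=lambda x,y:(264+(x+.5)/6.667-.5,199+(y+.5)/6.667-.5)
print("bore",plane(c,f(415,295),.155), "r", plane(c,f(172,295),.155)[0]-plane(c,f(658,295),.155)[0])
print("bead",plane(c,f(412,290),.060),"d",plane(c,f(228,290),.06)[0]-plane(c,f(597,290),.06)[0])
a=plane(c,f(303,412),.062);b=plane(c,f(490,140),.062); m=(a+b)/2
print("feet",a,b,"mid",m,np.linalg.norm(a-b),np.degrees(np.arctan2(*(b-a)[1::-1])))
p=plane(c,f(325,330),.0935);q=plane(c,f(410,200),.0935);k=(p+q)/2
print("crown",p,q,k,np.linalg.norm(p-q),np.degrees(np.arctan2(*(q-p)[1::-1])))
e=(b-a)[:2]/np.linalg.norm((b-a)[:2]);n=np.array([-e[1],e[0]]);d=(k-m)[:2]
print("offset normal",d@n,"along",d@e,"n",n,np.degrees(np.arctan2(n[1],n[0])))
```

```text
bore [0.55783558 0.02319651 0.155     ] r -0.0713512561061187
bead [0.55781544 0.02286625 0.06      ] d -0.06989986511451385
feet [ 0.53805751 -0.00083027  0.062     ] [0.57152522 0.05167658 0.062     ] mid [0.55479137 0.02542316 0.062     ] 0.0622660194400718 57.486686669691345
crown [0.54273162 0.01573249 0.0935    ] [0.556763   0.03891552 0.0935    ] [0.54974731 0.02732401 0.0935    ] 0.027098572549188155 58.815843209622436
offset normal 0.005275186830863913 along -0.001108234731005171 n [-0.84326658  0.53749557] 147.48668666969135
```

Checks out: bore 71 mm (72 given), bead 70 mm (69), feet 62 mm apart (62). The lean is about 16°, with the crown 9 mm off-axis towards 148° at about (0.550,0.027). I'll level the tool and go to the hook.

Request:
{"api": "drive_tool", "payload": {"rows": [{"linear": [0,0,0],"delta_rot": [0,-0.1,0],"gripper": 0},{"linear": [0,0,0],"delta_rot": [0,-0.2,0],"gripper": 0},{"linear": [0,0,0],"delta_rot": [0,-0.31,0],"gripper": 0},{"linear": [0,0,0],"delta_rot": [0,-0.31,0],"gripper": 0}]}}

```text
time_s: 3.65
eef_pos: [0.5566, -0.0005, 0.2997]
tcp_rot: [0.693, 0.721, -0.001, 0.002]
ft_force: [-0.4, 0.8, 0.4]
opening: 0.5
grip_force: 0.0
```

Request:
{"api": "drive_tool", "payload": {"rows": [{"linear": [40,-16,0],"delta_rot": [0,0,0],"gripper": 0},{"linear": [80,-32,0],"delta_rot": [0,0,0],"gripper": 0},{"linear": [120,-48,0],"delta_rot": [0,0,0],"gripper": 0},{"linear": [160,-65,0],"delta_rot": [0,0,0],"gripper": 0},{"linear": [200,-82,0],"delta_rot": [0,0,0],"gripper": 0}]}}

```text
time_s: 4.15
eef_pos: [0.4665, 0.1957, 0.2989]
tcp_rot: [0.694, 0.72, 0.001, -0.001]
ft_force: [0.5, -1.1, -0.3]
opening: 0.5
grip_force: 0.0
```

Request:
{"api": "drive_tool", "payload": {"rows": [{"linear": [40,-16,0],"delta_rot": [0,0,0],"gripper": 0},{"linear": [80,-32,0],"delta_rot": [0,0,0],"gripper": 0},{"linear": [104,-42,0],"delta_rot": [0,0,0],"gripper": 0},{"linear": [104,-42,40],"delta_rot": [0,0,0],"gripper": 0},{"linear": [104,-42,60],"delta_rot": [0,0,0],"gripper": 0}]}}

```text
time_s: 4.65
eef_pos: [0.4209, 0.2974, 0.2364]
tcp_rot: [0.694, 0.72, -0.0, -0.001]
ft_force: [0.7, 0.0, 0.4]
opening: 0.501
grip_force: 0.0
```

Run:
```python
from h import *
c=arm.calibration("wrist"); im=arm.capture("wrist"); cv2.imwrite("pics/w3.png",im);s=arm.capture("scene");cv2.imwrite("pics/s3.png",s)
o=arm.get_obs();print(o['eef_pos'],o['q'])
cr=im[150:450,120:520]; cv2.imwrite("pics/w3c.png",np.clip(cv2.resize(cr,(800,600),interpolation=cv2.INTER_CUBIC)*1.5,0,255).astype(np.uint8))
print(proj(c,[[.4218,.2961,.181],[.4218,.2961,.112]]))
```

```text
[0.42098258 0.29641165 0.23598057] [ 5.62962800e-01 -2.38268324e-01  1.75214170e+00  1.63279122e-03
  1.63175140e+00  5.27023827e-01]
[[324.5669608  260.28755148]
 [324.59558792 232.42742484]]
```

View pics/w3c.png

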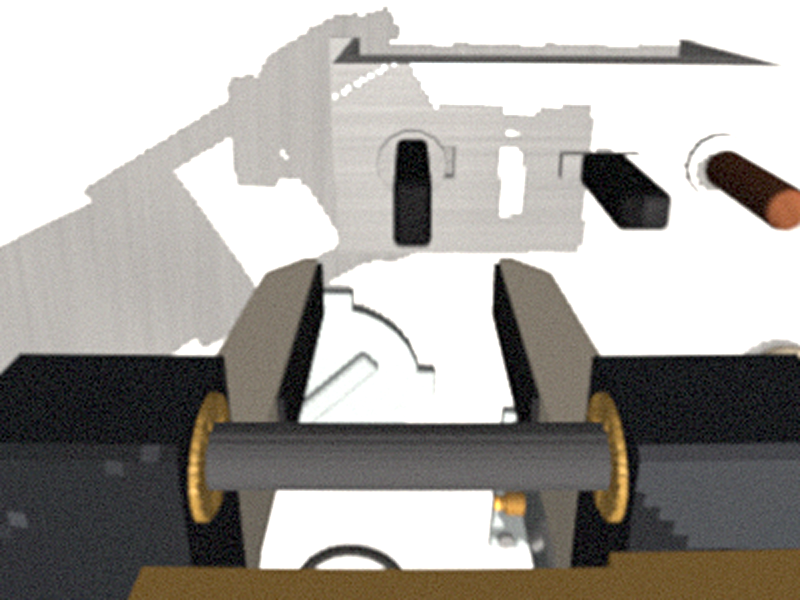

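The hook handle (crop (412,226)) sits centred between the open fingers, about 1 mm from where it was predicted. Descending and gripping.

Request:
{"api": "drive_tool", "payload": {"rows": [{"linear": [0,1,30],"delta_rot": [0,0,0],"gripper": 0},{"linear": [0,1,60],"delta_rot": [0,0,0],"gripper": 0},{"linear": [0,1,90],"delta_rot": [0,0,0],"gripper": 0},{"linear": [0,1,105],"delta_rot": [0,0,0],"gripper": 0},{"linear": [0,1,105],"delta_rot": [0,0,0],"gripper": 0}]}}

```text
time_s: 5.25
eef_pos: [0.4231, 0.2961, 0.133]
tcp_rot: [0.695, 0.719, -0.001, -0.001]
ft_force: [-0.2, 0.2, 0.4]
opening: 0.501
grip_force: 0.0
```

Request:
{"api": "drive_tool", "payload": {"rows": [{"linear": [0,0,0],"delta_rot": [0,0,0],"gripper": -0.5},{"linear": [0,0,0],"delta_rot": [0,0,0],"gripper": -0.6},{"linear": [0,0,0],"delta_rot": [0,0,0],"gripper": -0.8},{"linear": [0,0,0],"delta_rot": [0,0,0],"gripper": -1},{"linear": [0,0,0],"delta_rot": [0,0,0],"gripper": -1}], "force": 45}}

```text
time_s: 5.75
eef_pos: [0.4236, 0.2962, 0.1342]
tcp_rot: [0.695, 0.719, 0.0, 0.0]
ft_force: [-1.1, -0.2, 3.5]
opening: 0.147
grip_force: 45.0
```

Request:
{"api": "drive_tool", "payload": {"rows": [{"linear": [0,0,0],"delta_rot": [0,0,0],"gripper": -1},{"linear": [0,0,0],"delta_rot": [0,0,0],"gripper": -1},{"linear": [0,0,0],"delta_rot": [0,0,0],"gripper": -1}]}}

```text
time_s: 6.05
eef_pos: [0.4236, 0.2962, 0.1342]
tcp_rot: [0.695, 0.719, 0.0, 0.0]
ft_force: [-1.8, -1.0, 5.5]
opening: 0.147
grip_force: 45.0
```

Request:
{"api": "drive_tool", "payload": {"rows": [{"linear": [0,0,-10],"delta_rot": [0,0,0],"gripper": -1},{"linear": [0,0,-25],"delta_rot": [0,0,0],"gripper": -1},{"linear": [0,0,-50],"delta_rot": [0,0,0],"gripper": -1},{"linear": [0,0,-80],"delta_rot": [0,0,0],"gripper": -1},{"linear": [0,0,-110],"delta_rot": [0,0,0],"gripper": -1}]}}

```text
time_s: 6.55
eef_pos: [0.4233, 0.296, 0.2459]
tcp_rot: [0.695, 0.719, 0.0, 0.0]
ft_force: [0.2, 0.6, -1.4]
opening: 0.151
grip_force: 45.0
```

Request:
{"api": "drive_tool", "payload": {"rows": [{"linear": [0,0,-30],"delta_rot": [0,0,0],"gripper": -1},{"linear": [0,0,-60],"delta_rot": [0,0,0],"gripper": -1},{"linear": [0,0,-80],"delta_rot": [0,0,0],"gripper": -1},{"linear": [0,0,-80],"delta_rot": [0,0,0],"gripper": -1}]}}

```text
time_s: 6.95
eef_pos: [0.4239, 0.2963, 0.3275]
tcp_rot: [0.695, 0.719, 0.002, 0.001]
ft_force: [0.2, 0.1, -1.7]
opening: 0.149
grip_force: 45.0
```

Run:
```python
from h import *
o=arm.get_obs();print(o['eef_pos'],o['tcp_rot'].round(4),o['q'].round(3),o['ft_force'])
Rt=R.from_quat(o['tcp_rot']).as_matrix();t=o['eef_pos'];tip=t+Rt@[0,0,.118]
m=[]
for n in("scene","side"):
    c=arm.calibration(n);im=arm.capture(n)
    for p in proj(c,[tip,t]): 
        cv2.circle(im,tuple(np.round(p).astype(int)),1,(0,0,255),-1)
    u,v=proj(c,[(tip+t)/2])[0].astype(int);print(n,u-50,v-75,proj(c,[tip,t]))
    m.append(cv2.resize(im[v-75:v+75,u-50:u+50],(400,600),interpolation=cv2.INTER_CUBIC))
cv2.imwrite("pics/h4.png",np.clip(np.hstack(m)*1.5,0,255).astype(np.uint8))
```

```text
[0.42386861 0.29633321 0.32749946] [6.95e-01 7.19e-01 2.30e-03 6.00e-04] [ 0.561 -0.239  1.606 -0.     1.769  0.527] [ 0.19835776  0.10754408 -1.67006235]
scene 340 -15 [[386.82318915  83.1723967 ]
 [393.59569422  34.5171115 ]]Traceback (most recent call last):
  File "<stdin>", line 10, in <module>
cv2.error: OpenCV(4.12.0) /io/opencv/modules/imgproc/src/resize.cpp:4208: error: (-215:Assertion failed) !ssize.empty() in function 'resize'
```

The hook is held, with 1.7 N of weight registered. Now I turn it so the J points at 148° and go over the bore, on the axis side of the wire.

Request:
{"api": "drive_tool", "payload": {"rows": [{"linear": [0,0,0],"delta_rot": [0,0,-0.14],"gripper": -1},{"linear": [0,0,0],"delta_rot": [0,0,-0.28],"gripper": -1},{"linear": [0,0,0],"delta_rot": [0,0,-0.42],"gripper": -1},{"linear": [0,0,0],"delta_rot": [0,0,-0.56],"gripper": -1},{"linear": [0,0,0],"delta_rot": [0,0,-0.7],"gripper": -1}]}}

```text
time_s: 7.5
eef_pos: [0.4232, 0.2959, 0.3221]
tcp_rot: [0.404, 0.915, -0.001, -0.001]
ft_force: [0.1, 0.1, -1.3]
opening: 0.146
grip_force: 45.0
```

Request:
{"api": "drive_tool", "payload": {"rows": [{"linear": [0,0,0],"delta_rot": [0,0,-0.14],"gripper": -1},{"linear": [0,0,0],"delta_rot": [0,0,-0.28],"gripper": -1},{"linear": [0,0,0],"delta_rot": [0,0,-0.42],"gripper": -1},{"linear": [0,0,0],"delta_rot": [0,0,-0.56],"gripper": -1},{"linear": [0,0,0],"delta_rot": [0,0,-0.7],"gripper": -1}]}}

```text
time_s: 8.0
eef_pos: [0.4232, 0.2959, 0.3221]
tcp_rot: [0.065, 0.998, -0.001, -0.001]
ft_force: [0.0, 0.5, -1.1]
opening: 0.147
grip_force: 45.0
```

Request:
{"api": "drive_tool", "payload": {"rows": [{"linear": [0,0,0],"delta_rot": [0,0,-0.14],"gripper": -1},{"linear": [0,0,0],"delta_rot": [0,0,-0.28],"gripper": -1},{"linear": [0,0,0],"delta_rot": [0,0,-0.42],"gripper": -1},{"linear": [0,0,0],"delta_rot": [0,0,-0.56],"gripper": -1},{"linear": [0,0,0],"delta_rot": [0,0,-0.7],"gripper": -1}]}}

```text
time_s: 8.5
eef_pos: [0.4232, 0.2959, 0.3221]
tcp_rot: [-0.281, 0.96, -0.0, -0.001]
ft_force: [1.0, 1.0, -1.7]
opening: 0.148
grip_force: 45.0
```

Request:
{"api": "drive_tool", "payload": {"rows": [{"linear": [0,0,0],"delta_rot": [0,0,-0.14],"gripper": -1},{"linear": [0,0,0],"delta_rot": [0,0,-0.28],"gripper": -1},{"linear": [0,0,0],"delta_rot": [0,0,-0.42],"gripper": -1},{"linear": [0,0,0],"delta_rot": [0,0,-0.448],"gripper": -1},{"linear": [0,0,0],"delta_rot": [0,0,-0.448],"gripper": -1}]}}

```text
time_s: 9.0
eef_pos: [0.4233, 0.296, 0.3227]
tcp_rot: [-0.483, 0.875, -0.0, -0.001]
ft_force: [0.3, 0.2, -1.9]
opening: 0.149
grip_force: 45.0
```

Request:
{"api": "drive_tool", "payload": {"rows": [{"linear": [21,-35,0],"delta_rot": [0,0,0],"gripper": -1},{"linear": [42,-70,0],"delta_rot": [0,0,0],"gripper": -1},{"linear": [63,-105,0],"delta_rot": [0,0,0],"gripper": -1},{"linear": [84,-140,0],"delta_rot": [0,0,0],"gripper": -1},{"linear": [105,-176,0],"delta_rot": [0,0,0],"gripper": -1}]}}

```text
time_s: 9.5
eef_pos: [0.5172, 0.1121, 0.3233]
tcp_rot: [-0.483, 0.876, 0.0, -0.0]
ft_force: [-0.2, 0.5, -0.8]
opening: 0.15
grip_force: 45.0
```

Request:
{"api": "drive_tool", "payload": {"rows": [{"linear": [21,-35,0],"delta_rot": [0,0,0],"gripper": -1},{"linear": [42,-70,0],"delta_rot": [0,0,0],"gripper": -1},{"linear": [56,-94,0],"delta_rot": [0,0,0],"gripper": -1},{"linear": [56,-94,0],"delta_rot": [0,0,0],"gripper": -1}]}}

```text
time_s: 9.9
eef_pos: [0.5677, 0.0136, 0.3225]
tcp_rot: [-0.481, 0.877, 0.0, -0.001]
ft_force: [-0.1, 0.3, -0.2]
opening: 0.148
grip_force: 45.0
```

```bash
cat > st.py <<'E'
from h import *
def st(yaw,tgt):
    o=arm.get_obs();Rt=R.from_quat(o['tcp_rot']).as_matrix();t=o['eef_pos']
    y=np.degrees(np.arctan2(Rt[1,1],Rt[0,1]));print("pos",t.round(4),"yawY",y.round(2),"tilt",Rt[:2,2].round(4),"q6",o['q'][5].round(3),"ft",o['ft_force'].round(1))
    print("d tool mm",(Rt.T@(np.array(tgt)-t)*1e3).round(1),"yaw err",np.round(yaw-y,2))
E
python3 - <<'E'
from st import *
st(148,(.5675,.0162,.3275))
o=arm.get_obs()
Rt=R.from_quat(o['tcp_rot']).as_matrix();t=o['eef_pos'];tip=t+Rt@[0,0,.118];tp2=t+Rt@[0,.011,.104]
m=[]
for n in("scene","side"):
    c=arm.calibration(n);im=arm.capture(n);cv2.imwrite(f"pics/{n}5.png",im);im=im.copy()
    u,v=proj(c,[(tip+t)/2])[0].astype(int);v+=20;print(n,u-50,v-75,proj(c,[tip,tp2,t]))
    m.append(cv2.resize(im[max(v-75,0):v+75,u-50:u+50],(400,600),interpolation=cv2.INTER_CUBIC))
cv2.imwrite("pics/h4.png",np.clip(np.hstack(m)*1.5,0,255).astype(np.uint8))
E
```

```text
pos [0.5677 0.0136 0.3225] yawY 147.55 tilt [-0.0016 -0.0006] q6 -2.596 ft [-0.1  0.3 -0.2]
d tool mm [-2.1  1.6 -5. ] yaw err 0.45
scene 291 142 [[340.42329973 216.78449449]
 [339.11352878 206.85594633]
 [343.37650055 175.25528551]]
side 246 135 [[296.37285808 216.78972055]
 [299.83897382 212.94454594]
 [296.20641831 162.11138922]]
```

View pics/h4.png

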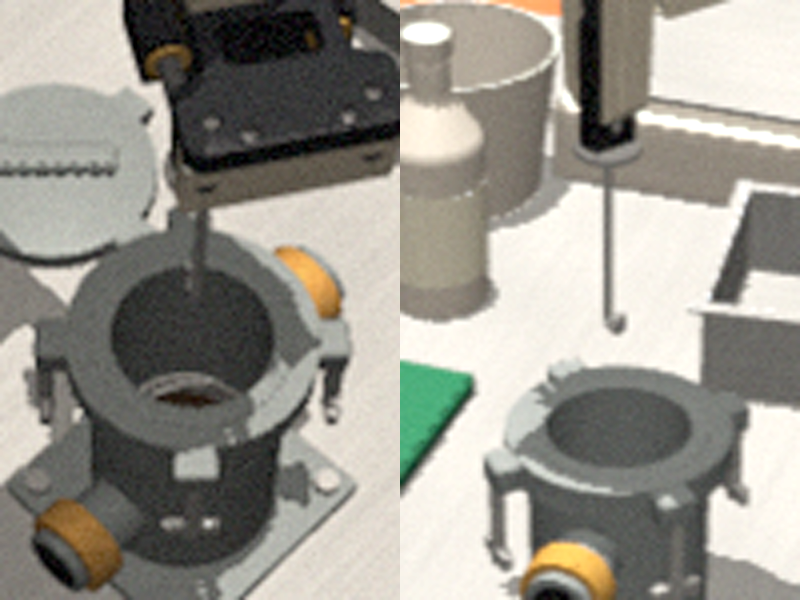

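In the side view the J foot at (299,217) is within 2 mm of the prediction and points the right way, and the bore lies below it. Centring and descending, with a force check before going past the wire.

Request:
{"api": "drive_tool", "payload": {"rows": [{"linear": [-2,1.5,0],"delta_rot": [0,0,0],"gripper": -1},{"linear": [-2,1.5,30],"delta_rot": [0,0,0],"gripper": -1},{"linear": [-2,1.5,60],"delta_rot": [0,0,0],"gripper": -1},{"linear": [-2,1.5,85],"delta_rot": [0,0,0],"gripper": -1},{"linear": [-2,1.5,100],"delta_rot": [0,0,0],"gripper": -1}]}}

```text
time_s: 10.5
eef_pos: [0.5658, 0.02, 0.2218]
tcp_rot: [-0.485, 0.875, 0.0, -0.001]
ft_force: [-0.5, 0.0, -1.5]
opening: 0.152
grip_force: 45.0
```

Request:
{"api": "drive_tool", "payload": {"rows": [{"linear": [0,0,3],"delta_rot": [0,0,0],"gripper": -1},{"linear": [0,0,6],"delta_rot": [0,0,0],"gripper": -1},{"linear": [0,0,8],"delta_rot": [0,0,0],"gripper": -1},{"linear": [0,0,8],"delta_rot": [0,0,0],"gripper": -1}]}}

```text
time_s: 10.9
eef_pos: [0.5669, 0.0189, 0.2164]
tcp_rot: [-0.484, 0.875, -0.0, 0.0]
ft_force: [-0.3, 0.1, -1.0]
opening: 0.151
grip_force: 45.0
```

```bash
python3 -c "
from st import *
st(148,(.5675,.0162,.192))"
```

```text
pos [0.5669 0.0189 0.2164] yawY 147.94 tilt [ 0.001 -0.   ] q6 -2.594 ft [-0.3  0.1 -1. ]
d tool mm [ 2.  -2.  24.4] yaw err 0.06
```

Request:
{"api": "drive_tool", "payload": {"rows": [{"linear": [1,-2,0],"delta_rot": [0,0,0],"gripper": -1},{"linear": [1,-2,3],"delta_rot": [0,0,0],"gripper": -1},{"linear": [1,-2,6],"delta_rot": [0,0,0],"gripper": -1},{"linear": [1,-2,9],"delta_rot": [0,0,0],"gripper": -1},{"linear": [1,-2,12],"delta_rot": [0,0,0],"gripper": -1}]}}

```text
time_s: 11.4
eef_pos: [0.5677, 0.0169, 0.2033]
tcp_rot: [-0.484, 0.875, 0.0, -0.0]
ft_force: [0.1, -0.1, -0.5]
opening: 0.147
grip_force: 45.0
```

Request:
{"api": "drive_tool", "payload": {"rows": [{"linear": [0,0,3],"delta_rot": [0,0,0],"gripper": -1},{"linear": [0,0,6],"delta_rot": [0,0,0],"gripper": -1},{"linear": [0,0,9],"delta_rot": [0,0,0],"gripper": -1},{"linear": [0,0,12],"delta_rot": [0,0,0],"gripper": -1},{"linear": [0,0,12],"delta_rot": [0,0,0],"gripper": -1}]}}

```text
time_s: 11.9
eef_pos: [0.5676, 0.0169, 0.1911]
tcp_rot: [-0.484, 0.875, 0.0, -0.0]
ft_force: [0.0, 0.3, -1.8]
opening: 0.145
grip_force: 45.0
```

```bash
python3 -c "
from st import *
st(148,(.5675,.0162,.192))"
```

```text
pos [0.5676 0.0169 0.1911] yawY 147.94 tilt [-0.0006  0.    ] q6 -2.597 ft [ 0.   0.3 -1.8]
d tool mm [ 0.7 -0.3 -0.9] yaw err 0.06
```

No contact going down. Now slide the J under the wire: 10 mm, then feel for it.

Request:
{"api": "drive_tool", "payload": {"rows": [{"linear": [0,3,0],"delta_rot": [0,0,0],"gripper": -1},{"linear": [0,6,0],"delta_rot": [0,0,0],"gripper": -1},{"linear": [0,9,0],"delta_rot": [0,0,0],"gripper": -1},{"linear": [0,11,0],"delta_rot": [0,0,0],"gripper": -1},{"linear": [0,11,0],"delta_rot": [0,0,0],"gripper": -1}]}}

```text
time_s: 12.4
eef_pos: [0.5583, 0.0229, 0.1918]
tcp_rot: [-0.484, 0.875, -0.0, 0.0]
ft_force: [0.2, -0.2, -0.7]
opening: 0.153
grip_force: 45.0
```

Request:
{"api": "drive_tool", "payload": {"rows": [{"linear": [0,1,0],"delta_rot": [0,0,0],"gripper": -1},{"linear": [0,2,0],"delta_rot": [0,0,0],"gripper": -1},{"linear": [0,2,0],"delta_rot": [0,0,0],"gripper": -1}]}}

```text
time_s: 12.7
eef_pos: [0.5567, 0.0239, 0.1917]
tcp_rot: [-0.484, 0.875, 0.0, 0.0]
ft_force: [0.3, 0.2, -2.5]
opening: 0.153
grip_force: 45.0
```

Request:
{"api": "drive_tool", "payload": {"rows": [{"linear": [0,1,0],"delta_rot": [0,0,0],"gripper": -1},{"linear": [0,1,0],"delta_rot": [0,0,0],"gripper": -1}]}}

```text
time_s: 12.9
eef_pos: [0.5559, 0.0244, 0.1916]
tcp_rot: [-0.484, 0.875, -0.0, -0.0]
ft_force: [1.0, -0.3, -1.1]
opening: 0.148
grip_force: 45.0
```

Request:
{"api": "drive_tool", "payload": {"rows": [{"linear": [0,1,0],"delta_rot": [0,0,0],"gripper": -1},{"linear": [0,1,0],"delta_rot": [0,0,0],"gripper": -1}]}}

```text
time_s: 13.1
eef_pos: [0.555, 0.0249, 0.1916]
tcp_rot: [-0.484, 0.875, 0.0, -0.0]
ft_force: [0.1, 0.4, -1.1]
opening: 0.152
grip_force: 45.0
```

```bash
python3 -c "
from st import *
st(148,(.5545,.0244,.192))"
```

```text
pos [0.555  0.0249 0.1916] yawY 147.94 tilt [-0. -0.] q6 -2.583 ft [ 0.1  0.4 -1.1]
d tool mm [ 0.7  0.2 -0.4] yaw err 0.06
```

Request:
{"api": "drive_tool", "payload": {"rows": [{"linear": [0,0.7,0],"delta_rot": [0,0,0],"gripper": -1},{"linear": [0,0.7,0],"delta_rot": [0,0,0],"gripper": -1}]}}

```text
time_s: 13.3
eef_pos: [0.5544, 0.0253, 0.1917]
tcp_rot: [-0.484, 0.875, 0.0, 0.0]
ft_force: [-0.9, -0.3, -1.7]
opening: 0.15
grip_force: 45.0
```

Request:
{"api": "drive_tool", "payload": {"rows": [{"linear": [0,0.7,0],"delta_rot": [0,0,0],"gripper": -1},{"linear": [0,0.7,0],"delta_rot": [0,0,0],"gripper": -1}]}}

```text
time_s: 13.5
eef_pos: [0.5538, 0.0257, 0.1916]
tcp_rot: [-0.484, 0.875, 0.0, -0.0]
ft_force: [-0.1, -0.1, -1.2]
opening: 0.15
grip_force: 45.0
```

Request:
{"api": "drive_tool", "payload": {"rows": [{"linear": [0,0.7,0],"delta_rot": [0,0,0],"gripper": -1},{"linear": [0,0.7,0],"delta_rot": [0,0,0],"gripper": -1}]}}

```text
time_s: 13.7
eef_pos: [0.5533, 0.026, 0.1917]
tcp_rot: [-0.484, 0.875, -0.0, 0.0]
ft_force: [0.3, -0.8, -1.0]
opening: 0.149
grip_force: 45.0
```

Request:
{"api": "drive_tool", "payload": {"rows": [{"linear": [0,0.7,0],"delta_rot": [0,0,0],"gripper": -1},{"linear": [0,0.7,0],"delta_rot": [0,0,0],"gripper": -1}]}}

```text
time_s: 13.9
eef_pos: [0.5529, 0.0263, 0.1917]
tcp_rot: [-0.484, 0.875, -0.0, 0.0]
ft_force: [1.8, -1.9, -1.9]
opening: 0.147
grip_force: 45.0
```

Request:
{"api": "drive_tool", "payload": {"rows": [{"linear": [0,0.7,0],"delta_rot": [0,0,0],"gripper": -1},{"linear": [0,0.7,0],"delta_rot": [0,0,0],"gripper": -1}]}}

```text
time_s: 14.1
eef_pos: [0.5523, 0.0266, 0.1918]
tcp_rot: [-0.484, 0.875, -0.0, 0.0]
ft_force: [3.5, -2.0, -1.1]
opening: 0.146
grip_force: 45.0
```

Request:
{"api": "drive_tool", "payload": {"rows": [{"linear": [0,0.5,0],"delta_rot": [0,0,0],"gripper": -1},{"linear": [0,0.5,0],"delta_rot": [0,0,0],"gripper": -1}]}}

```text
time_s: 14.3
eef_pos: [0.5518, 0.027, 0.1918]
tcp_rot: [-0.484, 0.875, -0.0, 0.0]
ft_force: [3.1, -1.8, -0.0]
opening: 0.15
grip_force: 45.0
```

Rod contact felt (about 4 N). Back off to the middle of the gap and lift until the wire seats.

Request:
{"api": "drive_tool", "payload": {"rows": [{"linear": [0,-2.3,0],"delta_rot": [0,0,0],"gripper": -1},{"linear": [0,-2.3,-2],"delta_rot": [0,0,0],"gripper": -1},{"linear": [0,-2.3,-5],"delta_rot": [0,0,0],"gripper": -1},{"linear": [0,-2.3,-7],"delta_rot": [0,0,0],"gripper": -1},{"linear": [0,-2.3,-7],"delta_rot": [0,0,0],"gripper": -1}]}}

```text
time_s: 14.8
eef_pos: [0.5537, 0.0259, 0.1991]
tcp_rot: [-0.484, 0.875, -0.0, 0.0]
ft_force: [-0.2, -0.5, -0.8]
opening: 0.148
grip_force: 45.0
```

Request:
{"api": "drive_tool", "payload": {"rows": [{"linear": [0,0,-1],"delta_rot": [0,0,0],"gripper": -1},{"linear": [0,0,-2],"delta_rot": [0,0,0],"gripper": -1},{"linear": [0,0,-2],"delta_rot": [0,0,0],"gripper": -1}]}}

```text
time_s: 15.1
eef_pos: [0.5537, 0.0258, 0.2007]
tcp_rot: [-0.484, 0.875, -0.0, 0.0]
ft_force: [-0.2, 0.1, -1.1]
opening: 0.148
grip_force: 45.0
```

Request:
{"api": "drive_tool", "payload": {"rows": [{"linear": [0,0,-1],"delta_rot": [0,0,0],"gripper": -1},{"linear": [0,0,-2],"delta_rot": [0,0,0],"gripper": -1},{"linear": [0,0,-2],"delta_rot": [0,0,0],"gripper": -1}]}}

```text
time_s: 15.4
eef_pos: [0.5537, 0.0258, 0.2028]
tcp_rot: [-0.484, 0.875, -0.0, 0.0]
ft_force: [-0.1, 0.2, -1.8]
opening: 0.147
grip_force: 45.0
```

Request:
{"api": "drive_tool", "payload": {"rows": [{"linear": [0,0,-1],"delta_rot": [0,0,0],"gripper": -1},{"linear": [0,0,-1],"delta_rot": [0,0,0],"gripper": -1}]}}

```text
time_s: 15.6
eef_pos: [0.5537, 0.0258, 0.2038]
tcp_rot: [-0.484, 0.875, -0.0, 0.0]
ft_force: [0.1, 0.3, -1.7]
opening: 0.148
grip_force: 45.0
```

Request:
{"api": "drive_tool", "payload": {"rows": [{"linear": [0,0,-1],"delta_rot": [0,0,0],"gripper": -1},{"linear": [0,0,-1],"delta_rot": [0,0,0],"gripper": -1}]}}

```text
time_s: 15.8
eef_pos: [0.5537, 0.0258, 0.2048]
tcp_rot: [-0.484, 0.875, -0.0, 0.0]
ft_force: [0.6, 0.0, -1.9]
opening: 0.148
grip_force: 45.0
```

Request:
{"api": "drive_tool", "payload": {"rows": [{"linear": [0,0,-1],"delta_rot": [0,0,0],"gripper": -1},{"linear": [0,0,-1],"delta_rot": [0,0,0],"gripper": -1}]}}

```text
time_s: 16.0
eef_pos: [0.5537, 0.0258, 0.2058]
tcp_rot: [-0.484, 0.875, -0.0, 0.0]
ft_force: [-0.1, -0.7, -1.7]
opening: 0.149
grip_force: 45.0
```

Request:
{"api": "drive_tool", "payload": {"rows": [{"linear": [0,0,-1],"delta_rot": [0,0,0],"gripper": -1},{"linear": [0,0,-1],"delta_rot": [0,0,0],"gripper": -1}]}}

```text
time_s: 16.2
eef_pos: [0.5536, 0.0258, 0.2067]
tcp_rot: [-0.484, 0.875, 0.0, -0.0]
ft_force: [-0.2, -0.0, -2.8]
opening: 0.151
grip_force: 45.0
```

Request:
{"api": "drive_tool", "payload": {"rows": [{"linear": [0,0,-1],"delta_rot": [0,0,0],"gripper": -1},{"linear": [0,0,-1],"delta_rot": [0,0,0],"gripper": -1}]}}

```text
time_s: 16.4
eef_pos: [0.5535, 0.0257, 0.2072]
tcp_rot: [-0.484, 0.875, 0.0, -0.0]
ft_force: [1.1, 0.3, -7.6]
opening: 0.15
grip_force: 45.0
```

The wire seated where expected (force rising at z 0.207). Now draw gently.

Request:
{"api": "drive_tool", "payload": {"rows": [{"linear": [0,0,-0.5],"delta_rot": [0,0,0],"gripper": -1},{"linear": [0,0,-0.5],"delta_rot": [0,0,0],"gripper": -1}]}}

```text
time_s: 16.6
eef_pos: [0.5535, 0.0257, 0.2078]
tcp_rot: [-0.484, 0.875, 0.0, -0.0]
ft_force: [0.8, -0.5, -10.3]
opening: 0.15
grip_force: 45.0
```

Request:
{"api": "drive_tool", "payload": {"rows": [{"linear": [0,0,-0.5],"delta_rot": [0,0,0],"gripper": -1},{"linear": [0,0,-0.5],"delta_rot": [0,0,0],"gripper": -1}]}}

```text
time_s: 16.8
eef_pos: [0.5536, 0.0258, 0.2085]
tcp_rot: [-0.484, 0.875, 0.0, -0.0]
ft_force: [1.6, -0.7, -9.8]
opening: 0.145
grip_force: 45.0
```

Request:
{"api": "drive_tool", "payload": {"rows": [{"linear": [0,0,-0.5],"delta_rot": [0,0,0],"gripper": -1},{"linear": [0,0,-0.5],"delta_rot": [0,0,0],"gripper": -1}]}}

```text
time_s: 17.0
eef_pos: [0.5536, 0.0258, 0.2092]
tcp_rot: [-0.484, 0.875, -0.0, -0.0]
ft_force: [0.9, -0.9, -10.3]
opening: 0.15
grip_force: 45.0
```

Request:
{"api": "drive_tool", "payload": {"rows": [{"linear": [0,0,-0.6],"delta_rot": [0,0,0],"gripper": -1},{"linear": [0,0,-1.2],"delta_rot": [0,0,0],"gripper": -1},{"linear": [0,0,-1.8],"delta_rot": [0,0,0],"gripper": -1},{"linear": [0,0,-2.4],"delta_rot": [0,0,0],"gripper": -1},{"linear": [0,0,-3],"delta_rot": [0,0,0],"gripper": -1}]}}

```text
time_s: 17.5
eef_pos: [0.5536, 0.0258, 0.2122]
tcp_rot: [-0.484, 0.875, -0.0, 0.0]
ft_force: [0.6, -0.3, -9.8]
opening: 0.146
grip_force: 45.0
```

Request:
{"api": "drive_tool", "payload": {"rows": [{"linear": [0,0,-0.6],"delta_rot": [0,0,0],"gripper": -1},{"linear": [0,0,-1.2],"delta_rot": [0,0,0],"gripper": -1},{"linear": [0,0,-1.8],"delta_rot": [0,0,0],"gripper": -1},{"linear": [0,0,-2.4],"delta_rot": [0,0,0],"gripper": -1},{"linear": [0,0,-3],"delta_rot": [0,0,0],"gripper": -1}]}}

```text
time_s: 18.0
eef_pos: [0.5536, 0.0258, 0.2152]
tcp_rot: [-0.484, 0.875, 0.0, 0.0]
ft_force: [1.1, -1.5, -10.8]
opening: 0.148
grip_force: 45.0
```

Request:
{"api": "drive_tool", "payload": {"rows": [{"linear": [0,0,-0.6],"delta_rot": [0,0,0],"gripper": -1},{"linear": [0,0,-1.2],"delta_rot": [0,0,0],"gripper": -1},{"linear": [0,0,-1.8],"delta_rot": [0,0,0],"gripper": -1},{"linear": [0,0,-2.4],"delta_rot": [0,0,0],"gripper": -1},{"linear": [0,0,-3],"delta_rot": [0,0,0],"gripper": -1}]}}

```text
time_s: 18.5
eef_pos: [0.5538, 0.0258, 0.2188]
tcp_rot: [-0.484, 0.875, -0.0, 0.0]
ft_force: [0.4, 0.1, -4.4]
opening: 0.147
grip_force: 45.0
```

Request:
{"api": "drive_tool", "payload": {"rows": [{"linear": [0,0,-0.6],"delta_rot": [0,0,0],"gripper": -1},{"linear": [0,0,-1.2],"delta_rot": [0,0,0],"gripper": -1},{"linear": [0,0,-1.8],"delta_rot": [0,0,0],"gripper": -1},{"linear": [0,0,-2.4],"delta_rot": [0,0,0],"gripper": -1},{"linear": [0,0,-3],"delta_rot": [0,0,0],"gripper": -1}]}}

```text
time_s: 19.0
eef_pos: [0.5536, 0.0258, 0.2213]
tcp_rot: [-0.484, 0.875, -0.0, 0.0]
ft_force: [-0.1, -0.6, -3.5]
opening: 0.146
grip_force: 45.0
```

The basket is free of the seat (load about 2 N). Lifting out steadily.

Request:
{"api": "drive_tool", "payload": {"rows": [{"linear": [0,-1,-4],"delta_rot": [0,0,0],"gripper": -1},{"linear": [0,-1,-8],"delta_rot": [0,0,0],"gripper": -1},{"linear": [0,-2,-12],"delta_rot": [0,0,0],"gripper": -1},{"linear": [0,-2,-16],"delta_rot": [0,0,0],"gripper": -1},{"linear": [0,-3,-20],"delta_rot": [0,0,0],"gripper": -1}]}}

```text
time_s: 19.5
eef_pos: [0.5562, 0.0242, 0.2416]
tcp_rot: [-0.484, 0.875, -0.0, 0.0]
ft_force: [0.5, 0.3, -3.7]
opening: 0.147
grip_force: 45.0
```

Request:
{"api": "drive_tool", "payload": {"rows": [{"linear": [0,0,-5],"delta_rot": [0,0,0],"gripper": -1},{"linear": [0,0,-10],"delta_rot": [0,0,0],"gripper": -1},{"linear": [0,0,-15],"delta_rot": [0,0,0],"gripper": -1},{"linear": [0,0,-20],"delta_rot": [0,0,0],"gripper": -1},{"linear": [0,0,-25],"delta_rot": [0,0,0],"gripper": -1}]}}

```text
time_s: 20.0
eef_pos: [0.5562, 0.0242, 0.2666]
tcp_rot: [-0.484, 0.875, -0.0, 0.0]
ft_force: [0.5, 0.2, -3.5]
opening: 0.146
grip_force: 45.0
```

Request:
{"api": "drive_tool", "payload": {"rows": [{"linear": [0,0,-5],"delta_rot": [0,0,0],"gripper": -1},{"linear": [0,0,-10],"delta_rot": [0,0,0],"gripper": -1},{"linear": [0,0,-15],"delta_rot": [0,0,0],"gripper": -1},{"linear": [0,0,-20],"delta_rot": [0,0,0],"gripper": -1},{"linear": [0,0,-25],"delta_rot": [0,0,0],"gripper": -1}]}}

```text
time_s: 20.5
eef_pos: [0.5562, 0.0242, 0.2916]
tcp_rot: [-0.484, 0.875, -0.0, 0.0]
ft_force: [1.1, 0.3, -4.6]
opening: 0.151
grip_force: 45.0
```

Request:
{"api": "drive_tool", "payload": {"rows": [{"linear": [0,0,-4],"delta_rot": [0,0,0],"gripper": -1},{"linear": [0,0,-8],"delta_rot": [0,0,0],"gripper": -1},{"linear": [0,0,-12],"delta_rot": [0,0,0],"gripper": -1},{"linear": [0,0,-16],"delta_rot": [0,0,0],"gripper": -1},{"linear": [0,0,-20],"delta_rot": [0,0,0],"gripper": -1}]}}

```text
time_s: 21.0
eef_pos: [0.5562, 0.0242, 0.3115]
tcp_rot: [-0.484, 0.875, 0.0, -0.0]
ft_force: [0.5, -0.7, -3.8]
opening: 0.148
grip_force: 45.0
```

Request:
{"api": "drive_tool", "payload": {"rows": [{"linear": [0,0,-4],"delta_rot": [0,0,0],"gripper": -1},{"linear": [0,0,-8],"delta_rot": [0,0,0],"gripper": -1},{"linear": [0,0,-12],"delta_rot": [0,0,0],"gripper": -1},{"linear": [0,0,-16],"delta_rot": [0,0,0],"gripper": -1},{"linear": [0,0,-20],"delta_rot": [0,0,0],"gripper": -1}]}}

```text
time_s: 21.5
eef_pos: [0.5562, 0.0242, 0.3315]
tcp_rot: [-0.484, 0.875, 0.0, -0.0]
ft_force: [-0.3, 0.1, -3.8]
opening: 0.15
grip_force: 45.0
```

Request:
{"api": "drive_tool", "payload": {"rows": [{"linear": [0,0,-4],"delta_rot": [0,0,0],"gripper": -1},{"linear": [0,0,-8],"delta_rot": [0,0,0],"gripper": -1},{"linear": [0,0,-12],"delta_rot": [0,0,0],"gripper": -1},{"linear": [0,0,-16],"delta_rot": [0,0,0],"gripper": -1},{"linear": [0,0,-20],"delta_rot": [0,0,0],"gripper": -1}]}}

```text
time_s: 22.0
eef_pos: [0.5562, 0.0242, 0.3515]
tcp_rot: [-0.484, 0.875, 0.0, -0.0]
ft_force: [1.0, -0.3, -3.4]
opening: 0.144
grip_force: 45.0
```

Request:
{"api": "drive_tool", "payload": {"rows": [{"linear": [0,0,-8],"delta_rot": [0,0,0],"gripper": -1},{"linear": [0,0,-16],"delta_rot": [0,0,0],"gripper": -1},{"linear": [0,0,-24],"delta_rot": [0,0,0],"gripper": -1},{"linear": [0,0,-30],"delta_rot": [0,0,0],"gripper": -1},{"linear": [0,0,-30],"delta_rot": [0,0,0],"gripper": -1}]}}

```text
time_s: 22.5
eef_pos: [0.5563, 0.0242, 0.3823]
tcp_rot: [-0.484, 0.875, -0.0, 0.001]
ft_force: [0.8, -1.0, -3.0]
opening: 0.151
grip_force: 45.0
```

Run:
```python
from st import *
st(115,(.536,-.335,.38))
m=[]
for n in("scene","side"):
    c=arm.calibration(n);im=arm.capture(n);cv2.imwrite(f"pics/{n}6.png",im)
    u,v=proj(c,[arm.get_obs()['eef_pos']-[0,0,.15]])[0].astype(int);v0=max(v-75,0);print(u-50,v0)
    m.append(cv2.resize(im[v0:v0+150,u-50:u+50],(400,600),interpolation=cv2.INTER_CUBIC))
cv2.imwrite("pics/h6.png",np.clip(np.hstack(m)*1.5,0,255).astype(np.uint8))
S=arm.calibration("scene")
s=cv2.imread("pics/scene0.png")[290:460,90:270]
cv2.imwrite("pics/pan.png",s)
```

```text
pos [0.5563 0.0242 0.3823] yawY 147.94 tilt [ 0.0014 -0.    ] q6 -2.584 ft [ 0.8 -1.  -3. ]
d tool mm [ 315.2 -173.4    2.3] yaw err -32.94
290 125
250 133
```

View pics/h6.png

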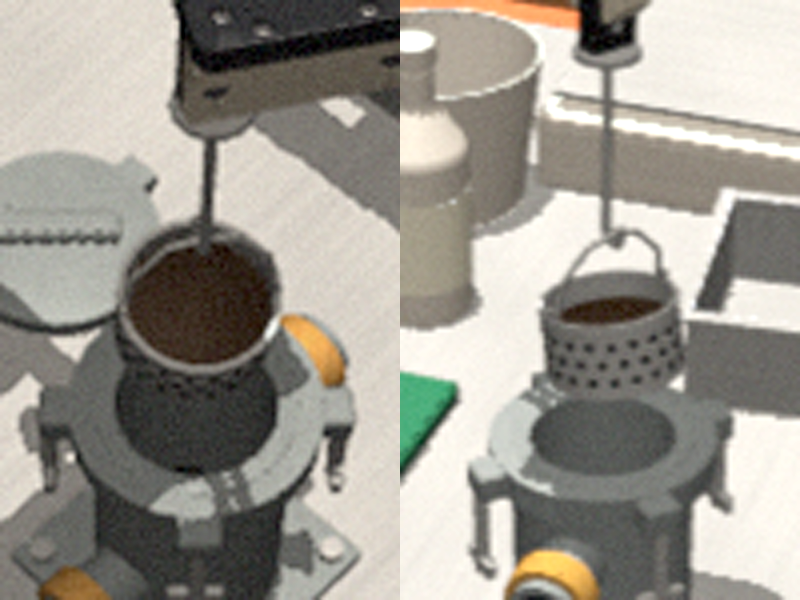

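The basket hangs well on the hook, clear of the rim, tilted about 10° and holding its grit. The pan sides measure 174/178 and 155/156 mm (170×156 given), with its centre at (0.536,-0.335). Turn slightly for the wrist range, then carry it over gently.

Request:
{"api": "drive_tool", "payload": {"rows": [{"linear": [0,0,0],"delta_rot": [0,0,0.03],"gripper": -1},{"linear": [0,0,0],"delta_rot": [0,0,0.08],"gripper": -1},{"linear": [0,0,0],"delta_rot": [0,0,0.14],"gripper": -1},{"linear": [0,0,0],"delta_rot": [0,0,0.2],"gripper": -1},{"linear": [0,0,0],"delta_rot": [0,0,0.26],"gripper": -1}]}}

```text
time_s: 23.1
eef_pos: [0.5561, 0.0242, 0.3806]
tcp_rot: [-0.366, 0.931, 0.0, -0.0]
ft_force: [0.3, -0.4, -3.6]
opening: 0.148
grip_force: 45.0
```

Request:
{"api": "drive_tool", "payload": {"rows": [{"linear": [0,0,0],"delta_rot": [0,0,0.06],"gripper": -1},{"linear": [0,0,0],"delta_rot": [0,0,0.12],"gripper": -1},{"linear": [0,0,0],"delta_rot": [0,0,0.18],"gripper": -1},{"linear": [0,0,0],"delta_rot": [0,0,0.24],"gripper": -1},{"linear": [0,0,0],"delta_rot": [0,0,0.31],"gripper": -1}]}}

```text
time_s: 23.6
eef_pos: [0.5561, 0.0242, 0.3806]
tcp_rot: [-0.218, 0.976, 0.0, -0.0]
ft_force: [0.3, 0.2, -3.8]
opening: 0.147
grip_force: 45.0
```

Request:
{"api": "drive_tool", "payload": {"rows": [{"linear": [1.4,-2.6,0],"delta_rot": [0,0,0],"gripper": -1},{"linear": [3.8,-7,0],"delta_rot": [0,0,0],"gripper": -1},{"linear": [7.5,-14,0],"delta_rot": [0,0,0],"gripper": -1},{"linear": [12.2,-22.8,0],"delta_rot": [0,0,0],"gripper": -1},{"linear": [17,-31.6,0],"delta_rot": [0,0,0],"gripper": -1}]}}

```text
time_s: 24.1
eef_pos: [0.5542, -0.0127, 0.3812]
tcp_rot: [-0.219, 0.976, -0.0, -0.0]
ft_force: [0.3, -0.1, -4.1]
opening: 0.15
grip_force: 45.0
```

Request:
{"api": "drive_tool", "payload": {"rows": [{"linear": [4.7,-8.8,0],"delta_rot": [0,0,0],"gripper": -1},{"linear": [9.4,-17.6,0],"delta_rot": [0,0,0],"gripper": -1},{"linear": [14.1,-26.4,0],"delta_rot": [0,0,0],"gripper": -1},{"linear": [18.8,-35.2,0],"delta_rot": [0,0,0],"gripper": -1},{"linear": [23.5,-44,0],"delta_rot": [0,0,0],"gripper": -1}]}}

```text
time_s: 24.6
eef_pos: [0.5518, -0.0623, 0.3812]
tcp_rot: [-0.219, 0.976, -0.0, 0.0]
ft_force: [0.1, -0.4, -4.0]
opening: 0.153
grip_force: 45.0
```

Request:
{"api": "drive_tool", "payload": {"rows": [{"linear": [4.7,-8.8,0],"delta_rot": [0,0,0],"gripper": -1},{"linear": [9.4,-17.6,0],"delta_rot": [0,0,0],"gripper": -1},{"linear": [14.1,-26.4,0],"delta_rot": [0,0,0],"gripper": -1},{"linear": [18.8,-35.2,0],"delta_rot": [0,0,0],"gripper": -1},{"linear": [23.5,-44,0],"delta_rot": [0,0,0],"gripper": -1}]}}

```text
time_s: 25.1
eef_pos: [0.5493, -0.1121, 0.3811]
tcp_rot: [-0.219, 0.976, 0.0, -0.0]
ft_force: [-0.3, -0.7, -3.6]
opening: 0.151
grip_force: 45.0
```

```bash
python3 -c "
from st import *
st(115,(.536,-.335,.38))"
```

```text
pos [ 0.5493 -0.1121  0.3811] yawY 115.28 tilt [-0.  0.] q6 -2.259 ft [-0.3 -0.7 -3.6]
d tool mm [ 107.2 -195.9    1.1] yaw err -0.28
```

Request:
{"api": "drive_tool", "payload": {"rows": [{"linear": [4.7,-8.8,0],"delta_rot": [0,0,0],"gripper": -1},{"linear": [9.4,-17.6,0],"delta_rot": [0,0,0],"gripper": -1},{"linear": [14.1,-26.4,0],"delta_rot": [0,0,0],"gripper": -1},{"linear": [18.8,-35.2,0],"delta_rot": [0,0,0],"gripper": -1},{"linear": [23.5,-44,0],"delta_rot": [0,0,0],"gripper": -1}]}}

```text
time_s: 25.6
eef_pos: [0.5469, -0.1619, 0.3811]
tcp_rot: [-0.219, 0.976, 0.0, -0.0]
ft_force: [0.7, -0.8, -3.4]
opening: 0.149
grip_force: 45.0
```

Request:
{"api": "drive_tool", "payload": {"rows": [{"linear": [4.7,-8.8,0],"delta_rot": [0,0,0],"gripper": -1},{"linear": [9.4,-17.6,0],"delta_rot": [0,0,0],"gripper": -1},{"linear": [14.1,-26.4,0],"delta_rot": [0,0,0],"gripper": -1},{"linear": [18.8,-35.2,0],"delta_rot": [0,0,0],"gripper": -1},{"linear": [23.5,-44,0],"delta_rot": [0,0,0],"gripper": -1}]}}

```text
time_s: 26.1
eef_pos: [0.5444, -0.2118, 0.3811]
tcp_rot: [-0.219, 0.976, 0.0, -0.0]
ft_force: [-0.2, 0.3, -3.8]
opening: 0.149
grip_force: 45.0
```

Request:
{"api": "drive_tool", "payload": {"rows": [{"linear": [4.7,-8.8,0],"delta_rot": [0,0,0],"gripper": -1},{"linear": [9.4,-17.6,0],"delta_rot": [0,0,0],"gripper": -1},{"linear": [14.1,-26.4,0],"delta_rot": [0,0,0],"gripper": -1},{"linear": [18.8,-35.2,0],"delta_rot": [0,0,0],"gripper": -1},{"linear": [23.5,-44,0],"delta_rot": [0,0,0],"gripper": -1}]}}

```text
time_s: 26.6
eef_pos: [0.5419, -0.2616, 0.3811]
tcp_rot: [-0.219, 0.976, -0.0, -0.0]
ft_force: [-0.1, -0.3, -3.4]
opening: 0.148
grip_force: 45.0
```

Request:
{"api": "drive_tool", "payload": {"rows": [{"linear": [4.7,-8.8,0],"delta_rot": [0,0,0],"gripper": -1},{"linear": [9.4,-17.6,0],"delta_rot": [0,0,0],"gripper": -1},{"linear": [14.1,-26.4,0],"delta_rot": [0,0,0],"gripper": -1},{"linear": [18.8,-35.2,0],"delta_rot": [0,0,0],"gripper": -1},{"linear": [23.5,-44,0],"delta_rot": [0,0,0],"gripper": -1}]}}

```text
time_s: 27.1
eef_pos: [0.5395, -0.3114, 0.3811]
tcp_rot: [-0.219, 0.976, 0.0, -0.0]
ft_force: [-0.9, -1.0, -3.4]
opening: 0.148
grip_force: 45.0
```

Request:
{"api": "drive_tool", "payload": {"rows": [{"linear": [4.2,-8,0],"delta_rot": [0,0,0],"gripper": -1},{"linear": [8,-14,0],"delta_rot": [0,0,0],"gripper": -1},{"linear": [11,-18,0],"delta_rot": [0,0,0],"gripper": -1},{"linear": [13,-20,0],"delta_rot": [0,0,0],"gripper": -1},{"linear": [13,-20,0],"delta_rot": [0,0,0],"gripper": -1}]}}

```text
time_s: 27.6
eef_pos: [0.5362, -0.3344, 0.3811]
tcp_rot: [-0.219, 0.976, 0.0, -0.0]
ft_force: [0.4, -0.3, -4.3]
opening: 0.148
grip_force: 45.0
```

Run:
```python
from st import *
st(115,(.536,-.335,.38))
m=[]
for n in("scene","side"):
    im=arm.capture(n);cv2.imwrite(f"pics/{n}7.png",im)
```

```text
pos [ 0.5362 -0.3344  0.3811] yawY 115.27 tilt [-0.  0.] q6 -2.61 ft [ 0.4 -0.3 -4.3]
d tool mm [ 0.4 -0.4  1.1] yaw err -0.27
```

Request:
{"api": "drive_tool", "payload": {"rows": [{"linear": [0,0,5],"delta_rot": [0,0,0],"gripper": -1},{"linear": [0,0,15],"delta_rot": [0,0,0],"gripper": -1},{"linear": [0,0,27],"delta_rot": [0,0,0],"gripper": -1},{"linear": [0,0,40],"delta_rot": [0,0,0],"gripper": -1},{"linear": [0,0,54],"delta_rot": [0,0,0],"gripper": -1}]}}

```text
time_s: 28.2
eef_pos: [0.5362, -0.3341, 0.3256]
tcp_rot: [-0.219, 0.976, 0.0, -0.0]
ft_force: [0.5, 0.0, -3.6]
opening: 0.151
grip_force: 45.0
```

Request:
{"api": "drive_tool", "payload": {"rows": [{"linear": [0,0,14],"delta_rot": [0,0,0],"gripper": -1},{"linear": [0,0,28],"delta_rot": [0,0,0],"gripper": -1},{"linear": [0,0,42],"delta_rot": [0,0,0],"gripper": -1},{"linear": [0,0,54],"delta_rot": [0,0,0],"gripper": -1},{"linear": [0,0,64],"delta_rot": [0,0,0],"gripper": -1}]}}

```text
time_s: 28.7
eef_pos: [0.5362, -0.3342, 0.2619]
tcp_rot: [-0.219, 0.976, 0.0, -0.0]
ft_force: [-0.1, -0.3, -4.1]
opening: 0.154
grip_force: 45.0
```

Request:
{"api": "drive_tool", "payload": {"rows": [{"linear": [0,0,10],"delta_rot": [0,0,0],"gripper": -1},{"linear": [0,0,20],"delta_rot": [0,0,0],"gripper": -1},{"linear": [0,0,30],"delta_rot": [0,0,0],"gripper": -1},{"linear": [0,0,38],"delta_rot": [0,0,0],"gripper": -1},{"linear": [0,0,42],"delta_rot": [0,0,0],"gripper": -1}]}}

```text
time_s: 29.2
eef_pos: [0.5362, -0.3341, 0.2202]
tcp_rot: [-0.219, 0.976, 0.0, -0.0]
ft_force: [0.1, 0.6, -3.5]
opening: 0.148
grip_force: 45.0
```

Request:
{"api": "drive_tool", "payload": {"rows": [{"linear": [0,0,2],"delta_rot": [0,0,0],"gripper": -1},{"linear": [0,0,4],"delta_rot": [0,0,0],"gripper": -1},{"linear": [0,0,6],"delta_rot": [0,0,0],"gripper": -1},{"linear": [0,0,8],"delta_rot": [0,0,0],"gripper": -1},{"linear": [0,0,10],"delta_rot": [0,0,0],"gripper": -1}]}}

```text
time_s: 29.7
eef_pos: [0.5364, -0.3343, 0.2112]
tcp_rot: [-0.219, 0.976, -0.0, 0.0]
ft_force: [0.3, -0.4, -3.9]
opening: 0.147
grip_force: 45.0
```

Request:
{"api": "drive_tool", "payload": {"rows": [{"linear": [0,0,2],"delta_rot": [0,0,0],"gripper": -1},{"linear": [0,0,4],"delta_rot": [0,0,0],"gripper": -1},{"linear": [0,0,6],"delta_rot": [0,0,0],"gripper": -1},{"linear": [0,0,8],"delta_rot": [0,0,0],"gripper": -1},{"linear": [0,0,10],"delta_rot": [0,0,0],"gripper": -1}]}}

```text
time_s: 30.2
eef_pos: [0.5363, -0.3342, 0.201]
tcp_rot: [-0.219, 0.976, -0.0, -0.0]
ft_force: [0.1, 0.3, -3.5]
opening: 0.151
grip_force: 45.0
```

Request:
{"api": "drive_tool", "payload": {"rows": [{"linear": [0,0,1],"delta_rot": [0,0,0],"gripper": -1},{"linear": [0,0,2],"delta_rot": [0,0,0],"gripper": -1},{"linear": [0,0,3],"delta_rot": [0,0,0],"gripper": -1},{"linear": [0,0,4],"delta_rot": [0,0,0],"gripper": -1},{"linear": [0,0,5],"delta_rot": [0,0,0],"gripper": -1}]}}

```text
time_s: 30.7
eef_pos: [0.5363, -0.3342, 0.1961]
tcp_rot: [-0.219, 0.976, -0.0, 0.0]
ft_force: [-0.3, -0.5, -4.5]
opening: 0.149
grip_force: 45.0
```

Request:
{"api": "drive_tool", "payload": {"rows": [{"linear": [0,0,1],"delta_rot": [0,0,0],"gripper": -1},{"linear": [0,0,2],"delta_rot": [0,0,0],"gripper": -1},{"linear": [0,0,3],"delta_rot": [0,0,0],"gripper": -1},{"linear": [0,0,4],"delta_rot": [0,0,0],"gripper": -1},{"linear": [0,0,5],"delta_rot": [0,0,0],"gripper": -1}]}}

```text
time_s: 31.2
eef_pos: [0.5364, -0.3342, 0.1913]
tcp_rot: [-0.219, 0.976, -0.0, 0.0]
ft_force: [-0.4, 0.4, -2.1]
opening: 0.147
grip_force: 45.0
```

Request:
{"api": "drive_tool", "payload": {"rows": [{"linear": [0,0,1],"delta_rot": [0,0,0],"gripper": -1},{"linear": [0,0,2],"delta_rot": [0,0,0],"gripper": -1},{"linear": [0,0,3],"delta_rot": [0,0,0],"gripper": -1},{"linear": [0,0,4],"delta_rot": [0,0,0],"gripper": -1},{"linear": [0,0,5],"delta_rot": [0,0,0],"gripper": -1}]}}

```text
time_s: 31.7
eef_pos: [0.5363, -0.3342, 0.1861]
tcp_rot: [-0.219, 0.976, -0.0, 0.0]
ft_force: [-0.7, 1.0, -1.8]
opening: 0.15
grip_force: 45.0
```

The basket took the floor at about z 0.191. Lower the J tip clear below the wire, back out, check.

Request:
{"api": "drive_tool", "payload": {"rows": [{"linear": [0,-0.5,2],"delta_rot": [0,0,0],"gripper": -1},{"linear": [0,-1,4],"delta_rot": [0,0,0],"gripper": -1},{"linear": [0,-1,6],"delta_rot": [0,0,0],"gripper": -1},{"linear": [0,-1,8],"delta_rot": [0,0,0],"gripper": -1},{"linear": [0,-1,11],"delta_rot": [0,0,0],"gripper": -1}]}}

```text
time_s: 32.2
eef_pos: [0.5368, -0.3352, 0.1751]
tcp_rot: [-0.219, 0.976, -0.0, 0.0]
ft_force: [-0.2, -0.4, -1.3]
opening: 0.15
grip_force: 45.0
```

Request:
{"api": "drive_tool", "payload": {"rows": [{"linear": [0,0,0],"delta_rot": [0,0,0],"gripper": -1},{"linear": [0,-1,0],"delta_rot": [0,0,0],"gripper": -1},{"linear": [0,-2,0],"delta_rot": [0,0,0],"gripper": -1},{"linear": [0,-3,0],"delta_rot": [0,0,0],"gripper": -1}]}}

```text
time_s: 32.6
eef_pos: [0.5381, -0.338, 0.1753]
tcp_rot: [-0.219, 0.976, -0.0, 0.0]
ft_force: [-0.0, 0.6, -1.2]
opening: 0.151
grip_force: 45.0
```

Request:
{"api": "drive_tool", "payload": {"rows": [{"linear": [0,-1,0],"delta_rot": [0,0,0],"gripper": -1},{"linear": [0,-2,0],"delta_rot": [0,0,0],"gripper": -1},{"linear": [0,-3,0],"delta_rot": [0,0,0],"gripper": -1},{"linear": [0,-4,0],"delta_rot": [0,0,0],"gripper": -1}]}}

```text
time_s: 33.0
eef_pos: [0.5398, -0.3415, 0.1752]
tcp_rot: [-0.219, 0.976, -0.0, -0.0]
ft_force: [0.3, 0.1, -2.5]
opening: 0.15
grip_force: 45.0
```

Request:
{"api": "drive_tool", "payload": {"rows": [{"linear": [0,-2,0],"delta_rot": [0,0,0],"gripper": -1},{"linear": [0,-4,0],"delta_rot": [0,0,0],"gripper": -1},{"linear": [0,-6,0],"delta_rot": [0,0,0],"gripper": -1},{"linear": [0,-8,0],"delta_rot": [0,0,0],"gripper": -1},{"linear": [0,-10,0],"delta_rot": [0,0,0],"gripper": -1}]}}

```text
time_s: 33.5
eef_pos: [0.5441, -0.3507, 0.1751]
tcp_rot: [-0.219, 0.976, 0.0, -0.0]
ft_force: [-0.2, 0.4, -1.2]
opening: 0.144
grip_force: 45.0
```

Run:
```python
from st import *
st(115,(.536,-.335,.38))
o=arm.get_obs();m=[]
for n in("scene","side"):
    c=arm.calibration(n);im=arm.capture(n);cv2.imwrite(f"pics/{n}8.png",im)
    u,v=proj(c,[o['eef_pos']-[0,0,.11]])[0].astype(int);v0=min(max(v-60,0),360);u0=max(u-40,0);print(u0,v0)
    m.append(cv2.resize(im[v0:v0+120,u0:u0+80],(400,600),interpolation=cv2.INTER_CUBIC))
cv2.imwrite("pics/h8.png",np.clip(np.hstack(m)*1.6,0,255).astype(np.uint8))
```

```text
pos [ 0.5441 -0.3507  0.1751] yawY 115.28 tilt [-0.  0.] q6 -2.624 ft [-0.2  0.4 -1.2]
d tool mm [   0.6   17.6 -204.9] yaw err -0.28
139 322
313 135
```

View pics/h8.png

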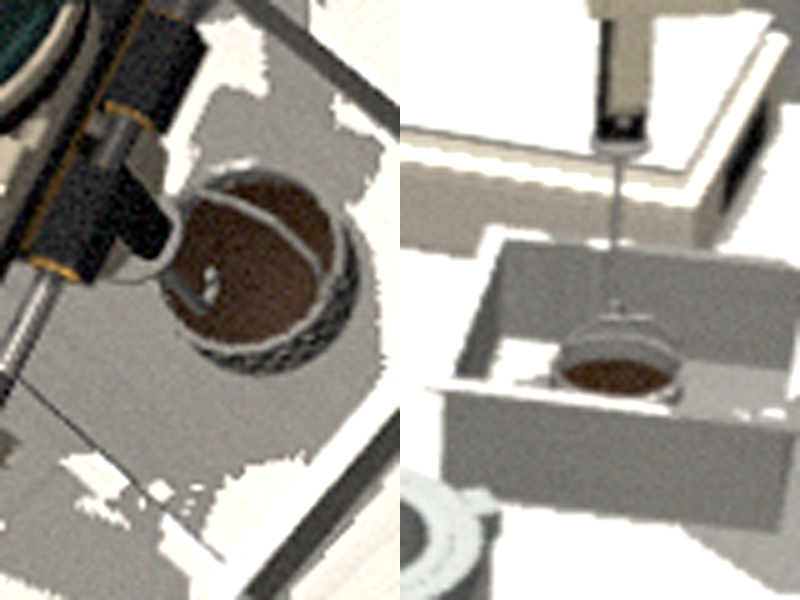

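The J is free of the wire and the basket stands upright in the pan, well inside it. Rise slowly past the wire, then return to the rack.

Request:
{"api": "drive_tool", "payload": {"rows": [{"linear": [0,0,-3],"delta_rot": [0,0,0],"gripper": -1},{"linear": [0,0,-6],"delta_rot": [0,0,0],"gripper": -1},{"linear": [0,0,-9],"delta_rot": [0,0,0],"gripper": -1},{"linear": [0,0,-12],"delta_rot": [0,0,0],"gripper": -1}]}}

```text
time_s: 34.0
eef_pos: [0.544, -0.3505, 0.1876]
tcp_rot: [-0.219, 0.976, -0.0, 0.0]
ft_force: [-0.5, -0.6, -0.7]
opening: 0.147
grip_force: 45.0
```

Request:
{"api": "drive_tool", "payload": {"rows": [{"linear": [0,0,-4],"delta_rot": [0,0,0],"gripper": -1},{"linear": [0,0,-8],"delta_rot": [0,0,0],"gripper": -1},{"linear": [0,0,-16],"delta_rot": [0,0,0],"gripper": -1},{"linear": [0,0,-28],"delta_rot": [0,0,0],"gripper": -1},{"linear": [0,0,-48],"delta_rot": [0,0,0],"gripper": -1}]}}

```text
time_s: 34.5
eef_pos: [0.5437, -0.3503, 0.2354]
tcp_rot: [-0.219, 0.976, 0.0, -0.0]
ft_force: [-0.2, -0.6, -1.4]
opening: 0.148
grip_force: 45.0
```

Request:
{"api": "drive_tool", "payload": {"rows": [{"linear": [0,0,-30],"delta_rot": [0,0,0.1],"gripper": -1},{"linear": [0,0,-60],"delta_rot": [0,0,0.2],"gripper": -1},{"linear": [0,0,-90],"delta_rot": [0,0,0.34],"gripper": -1},{"linear": [0,0,-105],"delta_rot": [0,0,0.47],"gripper": -1},{"linear": [0,0,-105],"delta_rot": [0,0,0.6],"gripper": -1}]}}

```text
time_s: 35.0
eef_pos: [0.5443, -0.3507, 0.3443]
tcp_rot: [0.082, 0.997, -0.001, 0.002]
ft_force: [-0.0, -0.8, -1.5]
opening: 0.15
grip_force: 45.0
```

Request:
{"api": "drive_tool", "payload": {"rows": [{"linear": [0,0,0],"delta_rot": [0,0,0.14],"gripper": -1},{"linear": [0,0,0],"delta_rot": [0,0,0.28],"gripper": -1},{"linear": [0,0,0],"delta_rot": [0,0,0.42],"gripper": -1},{"linear": [0,0,0],"delta_rot": [0,0,0.56],"gripper": -1},{"linear": [0,0,0],"delta_rot": [0,0,0.69],"gripper": -1}]}}

```text
time_s: 35.5
eef_pos: [0.5439, -0.3504, 0.3412]
tcp_rot: [0.414, 0.91, -0.0, 0.0]
ft_force: [-0.9, 0.4, -1.2]
opening: 0.151
grip_force: 45.0
```

Request:
{"api": "drive_tool", "payload": {"rows": [{"linear": [0,0,0],"delta_rot": [0,0,0.14],"gripper": -1},{"linear": [0,0,0],"delta_rot": [0,0,0.28],"gripper": -1},{"linear": [0,0,0],"delta_rot": [0,0,0.42],"gripper": -1},{"linear": [0,0,0],"delta_rot": [0,0,0.56],"gripper": -1},{"linear": [0,0,0],"delta_rot": [0,0,0.69],"gripper": -1}]}}

```text
time_s: 36.0
eef_pos: [0.5439, -0.3505, 0.3412]
tcp_rot: [0.698, 0.716, 0.0, 0.0]
ft_force: [0.1, -0.4, -1.0]
opening: 0.148
grip_force: 45.0
```

```bash
python3 -c "
from st import *
st(1.96,(.4236,.2962,.33))"
```

```text
pos [ 0.5439 -0.3505  0.3412] yawY 1.5 tilt [ 0.0006 -0.0004] q6 -0.638 ft [ 0.1 -0.4 -1. ]
d tool mm [ 649.6 -103.3   10.9] yaw err 0.46
```

Request:
{"api": "drive_tool", "payload": {"rows": [{"linear": [25,-4,0],"delta_rot": [0,0,0],"gripper": -1},{"linear": [60,-10,0],"delta_rot": [0,0,0],"gripper": -1},{"linear": [100,-16,0],"delta_rot": [0,0,0],"gripper": -1},{"linear": [140,-22,0],"delta_rot": [0,0,0],"gripper": -1},{"linear": [180,-29,0],"delta_rot": [0,0,0],"gripper": -1}]}}

```text
time_s: 36.5
eef_pos: [0.5087, -0.1701, 0.3411]
tcp_rot: [0.696, 0.718, 0.0, 0.0]
ft_force: [-0.3, 0.3, -1.6]
opening: 0.152
grip_force: 45.0
```

Request:
{"api": "drive_tool", "payload": {"rows": [{"linear": [40,-6,0],"delta_rot": [0,0,0],"gripper": -1},{"linear": [80,-13,0],"delta_rot": [0,0,0],"gripper": -1},{"linear": [120,-19,0],"delta_rot": [0,0,0],"gripper": -1},{"linear": [160,-25,0],"delta_rot": [0,0,0],"gripper": -1},{"linear": [200,-32,0],"delta_rot": [0,0,0],"gripper": -1}]}}

```text
time_s: 37.0
eef_pos: [0.4701, 0.0288, 0.3413]
tcp_rot: [0.696, 0.718, 0.0, 0.0]
ft_force: [1.2, 0.6, -1.3]
opening: 0.15
grip_force: 45.0
```

Request:
{"api": "drive_tool", "payload": {"rows": [{"linear": [40,-6,0],"delta_rot": [0,0,0],"gripper": -1},{"linear": [80,-13,0],"delta_rot": [0,0,0],"gripper": -1},{"linear": [120,-19,0],"delta_rot": [0,0,0],"gripper": -1},{"linear": [160,-25,0],"delta_rot": [0,0,0],"gripper": -1},{"linear": [200,-32,0],"delta_rot": [0,0,0],"gripper": -1}]}}

```text
time_s: 37.5
eef_pos: [0.4317, 0.2278, 0.3414]
tcp_rot: [0.696, 0.718, 0.001, 0.0]
ft_force: [1.1, 0.5, -1.0]
opening: 0.148
grip_force: 45.0
```

Request:
{"api": "drive_tool", "payload": {"rows": [{"linear": [35,-5,0],"delta_rot": [0,0,0],"gripper": -1},{"linear": [60,-9,0],"delta_rot": [0,0,0],"gripper": -1},{"linear": [70,-10,0],"delta_rot": [0,0,0],"gripper": -1},{"linear": [70,-10,0],"delta_rot": [0,0,0],"gripper": -1},{"linear": [70,-10,0],"delta_rot": [0,0,0],"gripper": -1}]}}

```text
time_s: 38.0
eef_pos: [0.4205, 0.2952, 0.3406]
tcp_rot: [0.696, 0.718, 0.0, 0.0]
ft_force: [-0.1, 0.1, -2.0]
opening: 0.148
grip_force: 45.0
```

```bash
python3 -c "
from st import *
st(1.96,(.4236,.2962,.135))"
```

```text
pos [0.4205 0.2952 0.3406] yawY 1.82 tilt [ 0.0004 -0.0001] q6 0.531 ft [-0.1  0.1 -2. ]
d tool mm [  0.9   3.1 205.6] yaw err 0.14
```

Correct (1, 3) mm and lower to just above the slot: foot at about 0.125, so TCP 0.243.

Request:
{"api": "drive_tool", "payload": {"rows": [{"linear": [1,3,10],"delta_rot": [0,0,0],"gripper": -1},{"linear": [1,3,30],"delta_rot": [0,0,0],"gripper": -1},{"linear": [1,3,60],"delta_rot": [0,0,0],"gripper": -1},{"linear": [1,3,90],"delta_rot": [0,0,0],"gripper": -1},{"linear": [1,3,97],"delta_rot": [0,0,0],"gripper": -1}]}}

```text
time_s: 38.5
eef_pos: [0.4228, 0.2955, 0.2394]
tcp_rot: [0.696, 0.718, -0.002, -0.0]
ft_force: [-0.1, -0.9, -1.6]
opening: 0.149
grip_force: 45.0
```

Request:
{"api": "drive_tool", "payload": {"rows": [{"linear": [0,0,0],"delta_rot": [0,0,0],"gripper": -1},{"linear": [0,0,0],"delta_rot": [0,0,0],"gripper": -1}]}}

```text
time_s: 38.7
eef_pos: [0.4237, 0.2969, 0.2446]
tcp_rot: [0.696, 0.718, 0.001, 0.0]
ft_force: [-0.5, 0.4, -1.0]
opening: 0.149
grip_force: 45.0
```

```bash
python3 -c "
from st import *
st(1.96,(.4236,.2962,.135))"
```

```text
pos [0.4237 0.2969 0.2446] yawY 1.8 tilt [0.0013 0.0008] q6 0.53 ft [-0.5  0.4 -1. ]
d tool mm [ -0.7  -0.3 109.6] yaw err 0.16
```

Request:
{"api": "drive_tool", "payload": {"rows": [{"linear": [0,0,5],"delta_rot": [0,0,0],"gripper": -1},{"linear": [0,0,10],"delta_rot": [0,0,0],"gripper": -1},{"linear": [0,0,15],"delta_rot": [0,0,0],"gripper": -1},{"linear": [0,0,20],"delta_rot": [0,0,0],"gripper": -1},{"linear": [0,0,25],"delta_rot": [0,0,0],"gripper": -1}]}}

```text
time_s: 39.2
eef_pos: [0.4232, 0.297, 0.2176]
tcp_rot: [0.696, 0.718, -0.0, -0.0]
ft_force: [-0.2, -0.2, -2.1]
opening: 0.151
grip_force: 45.0
```

Request:
{"api": "drive_tool", "payload": {"rows": [{"linear": [0,0,8],"delta_rot": [0,0,0],"gripper": -1},{"linear": [0,0,16],"delta_rot": [0,0,0],"gripper": -1},{"linear": [0,0,24],"delta_rot": [0,0,0],"gripper": -1},{"linear": [0,0,32],"delta_rot": [0,0,0],"gripper": -1},{"linear": [0,0,40],"delta_rot": [0,0,0],"gripper": -1}]}}

```text
time_s: 39.7
eef_pos: [0.4232, 0.297, 0.1774]
tcp_rot: [0.696, 0.718, -0.0, -0.0]
ft_force: [-0.2, -0.9, -2.0]
opening: 0.147
grip_force: 45.0
```

Request:
{"api": "drive_tool", "payload": {"rows": [{"linear": [0,0,8],"delta_rot": [0,0,0],"gripper": -1},{"linear": [0,0,16],"delta_rot": [0,0,0],"gripper": -1},{"linear": [0,0,24],"delta_rot": [0,0,0],"gripper": -1},{"linear": [0,0,32],"delta_rot": [0,0,0],"gripper": -1},{"linear": [0,0,38],"delta_rot": [0,0,0],"gripper": -1}]}}

```text
time_s: 40.2
eef_pos: [0.4231, 0.2969, 0.1393]
tcp_rot: [0.696, 0.718, -0.0, -0.0]
ft_force: [-0.5, 0.7, -1.3]
opening: 0.149
grip_force: 45.0
```

```bash
python3 -c "
from st import *
st(1.96,(.4236,.2962,.134))"
```

```text
pos [0.4231 0.2969 0.1393] yawY 1.84 tilt [-0.0004 -0.0002] q6 0.531 ft [-0.5  0.7 -1.3]
d tool mm [-0.8  0.5  5.3] yaw err 0.12
```

Request:
{"api": "drive_tool", "payload": {"rows": [{"linear": [-0.7,0.5,2],"delta_rot": [0,0,0],"gripper": -1},{"linear": [-0.7,0.5,4],"delta_rot": [0,0,0],"gripper": -1},{"linear": [-0.7,0.5,5],"delta_rot": [0,0,0],"gripper": -1},{"linear": [-0.7,0.5,5],"delta_rot": [0,0,0],"gripper": -1}]}}

```text
time_s: 40.6
eef_pos: [0.4238, 0.2963, 0.1353]
tcp_rot: [0.696, 0.718, 0.0, 0.0]
ft_force: [-0.4, 0.5, -2.7]
opening: 0.149
grip_force: 45.0
```

Request:
{"api": "drive_tool", "payload": {"rows": [{"linear": [0,0,1],"delta_rot": [0,0,0],"gripper": -1},{"linear": [0,0,1],"delta_rot": [0,0,0],"gripper": -1}]}}

```text
time_s: 40.8
eef_pos: [0.4238, 0.2963, 0.1342]
tcp_rot: [0.696, 0.718, 0.0, 0.0]
ft_force: [-0.1, 0.5, -2.1]
opening: 0.145
grip_force: 45.0
```

Request:
{"api": "drive_tool", "payload": {"rows": [{"linear": [0,0,0.7],"delta_rot": [0,0,0],"gripper": -1},{"linear": [0,0,0.7],"delta_rot": [0,0,0],"gripper": -1}]}}

```text
time_s: 41.0
eef_pos: [0.4239, 0.2964, 0.1342]
tcp_rot: [0.696, 0.718, 0.0, 0.0]
ft_force: [-2.7, -1.4, 5.7]
opening: 0.15
grip_force: 45.0
```

Request:
{"api": "drive_tool", "payload": {"rows": [{"linear": [0,0,0.7],"delta_rot": [0,0,0],"gripper": -1},{"linear": [0,0,0.7],"delta_rot": [0,0,0],"gripper": -1}]}}

```text
time_s: 41.2
eef_pos: [0.4239, 0.2964, 0.1342]
tcp_rot: [0.696, 0.718, 0.0, 0.0]
ft_force: [-6.1, -3.8, 12.0]
opening: 0.147
grip_force: 45.0
```

Request:
{"api": "drive_tool", "payload": {"rows": [{"linear": [0,0,0.7],"delta_rot": [0,0,0],"gripper": -1},{"linear": [0,0,0.7],"delta_rot": [0,0,0],"gripper": -1}]}}

```text
time_s: 41.4
eef_pos: [0.4239, 0.2964, 0.1342]
tcp_rot: [0.696, 0.718, 0.001, 0.0]
ft_force: [-9.1, -5.6, 17.9]
opening: 0.148
grip_force: 45.0
```

Seated on the plate at exactly the original height. Relieve the press and open the fingers narrowly.

Request:
{"api": "drive_tool", "payload": {"rows": [{"linear": [0,0,-1.8],"delta_rot": [0,0,0],"gripper": -1},{"linear": [0,0,-1.8],"delta_rot": [0,0,0],"gripper": -0.4},{"linear": [0,0,-1.8],"delta_rot": [0,0,0],"gripper": -0.2},{"linear": [0,0,-1.8],"delta_rot": [0,0,0],"gripper": -0.1},{"linear": [0,0,-1.8],"delta_rot": [0,0,0],"gripper": -0.1}]}}

```text
time_s: 41.9
eef_pos: [0.4237, 0.2963, 0.1337]
tcp_rot: [0.696, 0.718, -0.0, -0.0]
ft_force: [0.1, -0.1, 1.3]
opening: 0.427
grip_force: 0.0
```

Request:
{"api": "drive_tool", "payload": {"rows": [{"linear": [0,0,0],"delta_rot": [0,0,0],"gripper": -0.1},{"linear": [0,0,0],"delta_rot": [0,0,0],"gripper": -0.1},{"linear": [0,0,0],"delta_rot": [0,0,0],"gripper": -0.1}]}}

```text
time_s: 42.2
eef_pos: [0.4238, 0.2963, 0.1338]
tcp_rot: [0.696, 0.718, -0.0, 0.0]
ft_force: [0.3, 0.5, 0.4]
opening: 0.45
grip_force: 0.0
```

Request:
{"api": "drive_tool", "payload": {"rows": [{"linear": [0,0,-10],"delta_rot": [0,0,0],"gripper": -0.1},{"linear": [0,0,-30],"delta_rot": [0,0,0],"gripper": -0.1},{"linear": [0,0,-60],"delta_rot": [0,0,0],"gripper": -0.1},{"linear": [0,0,-100],"delta_rot": [0,0,0],"gripper": -0.1},{"linear": [0,0,-130],"delta_rot": [0,0,0],"gripper": -0.1}]}}

```text
time_s: 42.7
eef_pos: [0.4238, 0.2963, 0.2671]
tcp_rot: [0.696, 0.718, 0.001, 0.0]
ft_force: [0.1, 0.9, -0.0]
opening: 0.453
grip_force: 0.0
```

Request:
{"api": "drive_tool", "payload": {"rows": [{"linear": [0,0,0],"delta_rot": [0,0,0],"gripper": -0.1},{"linear": [0,0,0],"delta_rot": [0,0,0],"gripper": -0.1},{"linear": [0,0,0],"delta_rot": [0,0,0],"gripper": -0.1}]}}

```text
time_s: 43.0
eef_pos: [0.4235, 0.2961, 0.263]
tcp_rot: [0.696, 0.718, -0.001, -0.0]
ft_force: [0.5, -0.1, 0.5]
opening: 0.449
grip_force: 0.0
```

Run:
```python
from h import *
print(arm.get_obs()['eef_pos'])
d=arm.capture("side");s=arm.capture("scene");cv2.imwrite("pics/side9.png",d);cv2.imwrite("pics/scene9.png",s)
for f,im in (("side0",d),("scene0",s)):
    x0,y0,x1,y1=(300,320,345,380) if f=="side0" else (365,80,400,125)
    for q in (cv2.imread(f"pics/{f}.png"),im):
        mk=(q.max(2)<45).astype(np.uint8)[y0:y1,x0:x1]
        n,l,st,c=cv2.connectedComponentsWithStats(mk)
        for i in range(1,n):
            if st[i,4]>100: print(f,st[i],(c[i]+[x0,y0]).round(1))
# basket grit: brown mask in pan
S=arm.calibration("scene");D=arm.calibration("side")
def brown(im,x0,y0,x1,y1):
    h=im[y0:y1,x0:x1].astype(int);mk=((h[...,2]-h[...,0])>15)&(h[...,2]<140)
    v,u=np.nonzero(mk);return len(u),(np.median(u)+x0,np.median(v)+y0)
n,a=brown(s,115,315,250,440);m,b=brown(d,322,185,398,238);print(n,a,m,b)
print(plane(S,a,.029),plane(D,b,.029))
```

```text
[0.42350606 0.29612987 0.26299164]
side0 [ 18  13  11  39 335] [322.6 352. ]
side0 [ 16  13  12  39 348] [321.6 351.8]
scene0 [ 11  10  14  30 271] [382.7 104.5]
scene0 [ 11  11  15  29 288] [383.2 105. ]
772 (np.float64(188.0), np.float64(375.0)) 1062 (np.float64(340.0), np.float64(216.0))
[ 0.5313086  -0.33072048  0.029     ] [ 0.56323964 -0.29770593  0.029     ]
```

The hook is within a pixel of where it hung at the start, and the scene view puts the basket about 6 mm from the pan's centre. The side-view grit mask disagrees with that, but it took in more than the grit. Handing in.

```bash
python3 -c "
from workcell import arm
print(arm.close_job())"
```

```text
the job is handed in; nothing more can be done
None
```

The job is handed in (the close call returned no verdict): the basket stands upright in the pan with its grit, the hook hangs back in its own slot, and the arm stands clear, at about 43 s of the 72 s allowed.

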